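# Build the pressing stack on a re-glued phone

### The arm

A 6-joint arm with a two-finger parallel gripper is mounted at the origin on the work surface. World frame = base frame: x ahead of the robot, y to its left, z up, the work surface at z = 0. Lengths are in mm, angles in rad, forces in N, time in s.
With the tool pointing down it reaches from about 350 to 975 mm from the base axis. Payload 7.1 kg.
Tool frame: the origin (TCP) lies at the very end of the fingers, on their centre line; the grasp point (between the pads) lies 19 mm behind it; z points along the fingers, y is the direction in which the jaws open and shut (so a half turn about z gives the same grasp; the last joint's range is limited). The gripper opens to 88 mm and grips with 3 to 60 N. Pads are 20 mm wide; open, the fingers measure 115 mm over their backs; the gripper's body (75 mm by 178 mm) begins 61 mm behind the grasp point.
Start: joints at [1.128, 0.423, 1.63, -0, 1.089, -0.019], TCP at [256.985, 569.705, 222.675] pointing down, gripper open.
Joint ranges: [-3, 3], [-0.9, 2.11], [0.09, 2.58], [-1.31, 4.45], [0.11, 2.69], [-2.54, 2.54]. Speed limits (rad/s): [2.39, 2.39, 3.01, 3.14, 3.14, 3.14].

### API

Orientations are given as a rotation vector (axis times angle).
In Python, from workcell import readout, imaging, close_job gives the robot as it stands.
- The arm moves only by the tool carry_out, never from a script. Its argument "rows" is a list of rows, each a list of 3 entries, a list of its own where there are three numbers: the shift along the tool's x, y, z in m, then the turn, a rotation vector about the tool's x, y, z in rad, then the closure, from 0 (fully open) to 1 (shut). In form: [[[dx, dy, dz], [wx, wy, wz], hand], ...]. A call has 1 to 12 rows; each row shifts and turns the commanded pose from where the row before left it, along the tool's axes as they then stand; what a row does not reach is not made up. A row lasts 1/12 s, in which the tool goes at most 41.7 mm and 7.16 degrees, less where a joint would pass 70% of its speed; a pose out of reach is approached as far as the arm can. A call with a gripper value outside its range is refused whole. The fingers move at their own pace and stop on an object; the grip force is fixed at half the most. Time passes only in rows, so rows that do not move let the fingers close. It gives the time, the measured TCP pose, the force and the opening at its end, in the units of the state.
- readout.get_obs(): the state, without advancing time (a new reading comes with each control period).
- imaging.get_image(name): name is "side" or "top" or "wrist"; returns the picture (400x640x3 uint8, red, green, blue); there is no depth.
- imaging.camera_params(name): a dict with "fx", "fy", "cx", "cy" (pixels), "rvec" (rotation vector, rad) and "tvec" (3), from world to camera coordinates, as OpenCV has them; the wrist camera has in their place "T_tool_cam" (4x4, takes a point from camera to tool coordinates, whose origin is the TCP and whose axes are the flange's). Camera axes: x right, y down, z forward; pixel columns grow to the right and rows downward; lengths in mm; the calibration is good to about 2 mm. A picture is of the moment at which its call begins: read the wrist's pose just before it. camera_params takes no time and is no camera call.
- close_job(): hands the job in, once; it reports no verdict.
The state is a dict: "t": time; "qpos": joint angles; "qvel": joint speeds; "joint_torque": joint torques, N m; "ee_pos": TCP position; "orientation": TCP orientation; "ft_force": force on the tool from outside, world axes, zero at the start; "moment": the same for the moment, N m; "width": finger opening in mm.
Only numpy, scipy, OpenCV 4.12 (cv2) and the standard library are available. Lean on these libraries where they do the work, as an engineer would, in place of code of your own. Each camera call takes 0.05 s, during which the arm holds its last target.

### The job

The phone's new screen has just been glued and must be pressed while it sets: build the pressing stack on the white bed of the coral press base, one piece at a time from the bottom up: the phone, the cork pad, the aluminium pressure plate with its post up, then over the post the wide dark steel ring and last the narrow brass ring. Lay every piece flat, centred and square on the one below, let go of it before fetching the next, and set things down gently (never drop them or press hard on the phone). Leave the bowl, the tape roll, the jar and the screwdriver where they are.

Things in the scene. Friction and masses are not known exactly. Their poses are not given: they have to be found in the camera images.
- press_bed: The press base, fixed to the bench: a coral plate 80 x 140 x 4 mm with a raised white bed 54 x 120 mm on it, whose flat top is 14 mm above the bench. Origin: centre of the underside, at bench level; x across the short side, y along the long side, z up. The phone, being 64 mm wide, overhangs the bed by 5 mm on each long side.
- phone: Phone lying screen up: black glass face, blue frame, 64 (x) x 134 (y) x 9 (z) mm, about 190 g. Origin: centre of the underside; y along its length, z up. It may lie on the bed either way round. Grip it across the 64 mm width.
- cork_pad: Tan cork pad, a stiff flat slab 56 (x) x 122 (y) x 10 (z) mm, about 25 g. Origin: centre of the underside; y along its length, z up. Either way round. Grip it across the 56 mm width.
- plate: Pressure plate: aluminium slab 52 (x) x 112 (y) x 8 (z) mm with a black square post in its centre, 14 x 14 mm and rising to 50 mm above the plate's underside, with a 9 x 9 mm tip up to 56 mm; about 160 g. Origin: centre of the underside; y along its length, z up; the post's faces are parallel to x and y. Either way round. Lift it by the post.
- wide_ring: Wide ring weight of dark steel: outer diameter 62 mm, bore 30 mm, height 20 mm, about 360 g, lying flat. Origin: on its axis, at the underside; z up. Grip it across the outside.
- narrow_ring: Narrow ring weight of yellow brass: outer diameter 48 mm, bore 30 mm, height 20 mm, about 180 g, lying flat. Origin: on its axis, at the underside; z up. Grip it across the outside.
- bowl: Bystander: dark wooden bowl, 100 mm across, 40 mm high. Origin: centre of the underside.
- tape_roll: Bystander: red roll of tape lying flat, 80 mm across, 62 mm hole, 24 mm high. Origin: centre of the underside.
- screwdriver: Bystander: yellow-handled screwdriver, 150 mm long, lying on the bench. Its x axis runs from handle to tip.
- jar: Bystander: small closed white jar, 40 mm across, 32 mm high. Origin: centre of the underside.

How it is judged:
By the outcome, as a careful person would: the job done as asked, in the order asked, and still so for the second after the job is handed in, with the robot touching nothing.
It also fails if it takes over 128 s, if anything falls off the work surface, if the arm or the gripper's body presses on something with over 40 N, if the wrist force passes 120 N, or if a joint passes its speed limit or range.

## Working session

There is one attempt and no reset: what is moved stays moved. The work goes in short steps, Python scripts to look and compute and a tool call to move; the robot and the scene stay as the last step left them, time stands still between calls to the robot, and variables do not carry over. Pictures are saved under pics/ and viewed, and the job is handed in when it is done.

Besides the shell and the picture viewer there is one more tool, called after ">>>" by a JSON object that holds its "op" and its "data", one argument or row to a line. carry_out: Moves the arm, as the interface text tells. Its arguments: {"type":"object","properties":{"rows":{"type":"array","items":{"type":"array"}}},"required":["rows"]}

```bash
mkdir -p pics; ls
python3 - <<'E'
from workcell import readout, imaging
import cv2
o=readout.get_obs(); print(o)
for n in ["side","top","wrist"]:
    im=imaging.get_image(n); cv2.imwrite(f"pics/{n}0.png",im[:,:,::-1]); print(n,imaging.camera_params(n))
E
```

```text
pics
{'t': 0.0, 'qpos': array([ 1.12801049e+00,  4.23841104e-01,  1.63068443e+00, -2.44725569e-05,
        1.08859198e+00, -1.89774265e-02]), 'qvel': array([ 6.08405906e-04,  2.59220792e-05,  1.00637402e-03,  1.67382378e-04,
        4.95136968e-04, -8.79338539e-04]), 'joint_torque': array([-1.46479902e-03, -5.44630802e+01, -2.73659492e+01,  6.42654137e-02,
        2.28922610e-02, -1.16739243e-04]), 'ee_pos': array([256.75426103, 569.21891085, 221.90371862]), 'orientation': array([-6.60659123e-01, -3.07100450e+00,  2.33923298e-03]), 'ft_force': array([-0.06716637,  0.46086363,  0.77132554]), 'moment': array([-0.00436345,  0.02314556, -0.06348364]), 'width': 87.68847837502055}
side {'fx': 458.8965528105845, 'fy': 458.8965528105845, 'cx': 330.19670964785615, 'cy': 195.27358272626782, 'rvec': array([ 2.20193863, -0.13893991,  0.10357757]), 'tvec': array([-546.58675777,   59.01207612, 1052.93836809])}
top {'fx': 372.18221903216215, 'fy': 372.18221903216215, 'cx': 318.0519152680704, 'cy': 198.76618349481214, 'rvec': array([ 2.1639062 , -2.14060522,  0.10006817]), 'tvec': array([-4.78194488e-01,  5.31040833e+02,  1.00297188e+03])}
wrist {'fx': 303.228773929848, 'fy': 303.228773929848, 'cx': 321.17926465366355, 'cy': 200.78147182242898, 'T_tool_cam': array([[ 4.30281342e-04, -9.65927543e-01, -2.58812279e-01,
         7.06264626e+01],
       [ 9.99999850e-01,  5.02958983e-04, -2.14598231e-04,
         1.19539131e+00],
       [ 3.37458303e-04, -2.58812148e-01,  9.65927615e-01,
        -1.62146960e+02],
       [ 0.00000000e+00,  0.00000000e+00,  0.00000000e+00,
         1.00000000e+00]])}
```

View pics/side0.png

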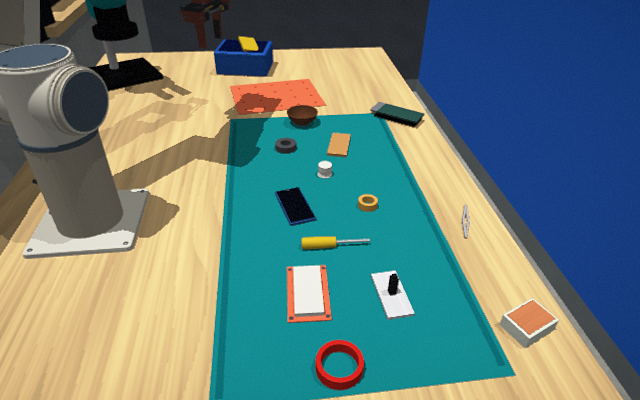

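View pics/top0.png

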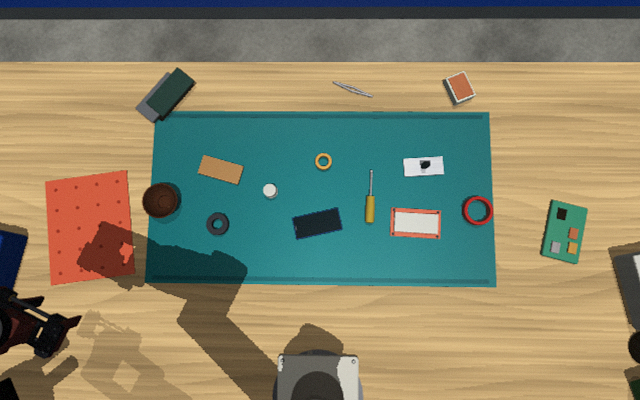

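View pics/wrist0.png

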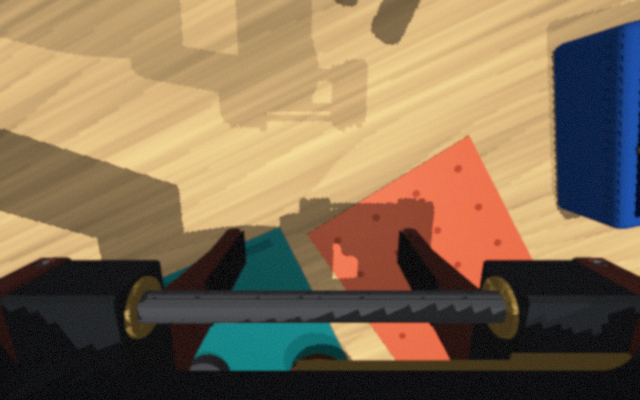

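The top view shows the bed near (415,223), phone (317,223), cork (220,169), plate (424,166), wide ring (217,223) and brass ring (323,161). Next I'll measure them coarsely.

```bash
cat > h.py <<'E'
import numpy as np, cv2
from scipy.spatial.transform import Rotation as R
from workcell import readout, imaging
def cam(name,o=None):
    p=imaging.camera_params(name)
    K=np.array([[p['fx'],0,p['cx']],[0,p['fy'],p['cy']],[0,0,1.]])
    if name=='wrist':
        T=np.eye(4);T[:3,:3]=R.from_rotvec(o['orientation']).as_matrix();T[:3,3]=o['ee_pos']
        Tc=T@p['T_tool_cam']; return K,Tc[:3,:3],Tc[:3,3]
    Rm=R.from_rotvec(p['rvec']).as_matrix(); return K,Rm.T,-Rm.T@p['tvec']
def cast(c,uv,z):
    K,Rw,t=c; uv=np.atleast_2d(np.asarray(uv,float))
    d=np.c_[uv,np.ones(len(uv))]@np.linalg.inv(K).T@Rw.T
    return t+d*((z-t[2])/d[:,2])[:,None]
def proj(c,P):
    K,Rw,t=c; q=(np.atleast_2d(P)-t)@Rw@K.T; return q[:,:2]/q[:,2:]
def blobs(m,amin=30):
    n,l,s,c=cv2.connectedComponentsWithStats(m.astype(np.uint8))
    return [(int(s[i,4]),c[i].round(1),(l==i).astype(np.uint8)) for i in range(1,n) if s[i,4]>amin]
def rect(c,m,z):
    """plane-projected minAreaRect of mask: centre, (short,long), yaw of long axis"""
    k=max(cv2.findContours(m,cv2.RETR_EXTERNAL,cv2.CHAIN_APPROX_NONE)[0],key=cv2.contourArea)[:,0]
    P=cast(c,cv2.convexHull(k)[:,0],z)[:,:2].astype(np.float32)
    (cx,cy),(w,h),a=cv2.minAreaRect(P)
    a=np.radians(a)
    if w>h: L,S=w,h
    else: L,S=h,w; a+=np.pi/2
    a=(a+np.pi/2)%np.pi-np.pi/2
    return np.round([cx,cy,S,L],1),round(a,3)
def hsv(im): return cv2.cvtColor(im,cv2.COLOR_RGB2HSV)
def pose(o):
    M=R.from_rotvec(o['orientation']).as_matrix(); return o['ee_pos'],np.arctan2(M[1,1],M[0,1]),M
def go(o,xy,z,yaw):
    """shift in tool axes (after turn) mm and turn about tool z to reach world xy,z with tool-y world yaw (mod pi)"""
    p,y0,M=pose(o); d=(yaw-y0+np.pi/2)%np.pi-np.pi/2
    M2=M@R.from_rotvec([0,0,-d]).as_matrix()
    v=np.array([*xy,z])-p
    print('turn z',round(-d,3),'(or',round(-d-np.sign(-d)*np.pi,3),') shift before-turn axes',(M.T@v).round(1),'after-turn axes',(M2.T@v).round(1),'q6',o['qpos'][5].round(2),'tilt',M[:,2].round(4))
E
python3 - <<'E'
from h import *
im=cv2.cvtColor(cv2.imread('pics/top0.png'),cv2.COLOR_BGR2RGB); H=hsv(im); c=cam('top')
for n,uv in dict(bed=(415,223),phone=(317,223),cork=(220,169),plate=(410,167),wide=(208,223),brass=(317,161),bowl=(160,200),tape=(466,210),jar=(270,190),sd=(370,210)).items(): print(n,H[uv[1],uv[0]],im[uv[1],uv[0]])
teal=(abs(H[...,0].astype(int)-90)<10)&(H[...,1]>120)
roi=np.zeros_like(teal); roi[122:276,157:485]=1
b=blobs(~teal&roi,40)
for a,cc,m in b:
    for z in (0,):
        print(a,cc,rect(c,m,15))
E
```

```text
bed [ 33  11 218] [217 218 209]
phone [96 97 42] [26 39 42]
cork [ 16 128 175] [175 133  87]
plate [120   2 223] [221 221 223]
wide [120  17  60] [56 56 60]
brass [ 18 152 188] [188 143  76]
bowl [  8 150  73] [73 42 30]
tape [  1 201 192] [192  44  41]
jar [ 30   9 215] [215 215 207]
sd [ 23 167 191] [191 163  66]
180 [323.  161.1] (array([639.9,  -7.2,  45.7,  49.4]), np.float64(0.008))
874 [220.1 169.3] (array([615.1, 287. ,  58.4, 124.4]), np.float64(1.298))
760 [423.2 166.2] (array([ 628.6, -290.8,   54.5,  113.7]), np.float64(-1.5))
332 [369.9 203.2] (array([ 542.6, -139.1,   25.2,  147.6]), np.float64(-0.005))
608 [165.6 199.8] (array([526.4, 434.9,  57.3,  98.4]), np.float64(0.062))
185 [270.  190.5] (array([555.1, 142.1,  38. ,  42.8]), np.float64(0.802))
321 [472.  210.4] (array([ 505. , -426.2,   60.8,   81.7]), np.float64(-0.038))
1515 [415.  222.9] (array([ 468.3, -264.9,   82.6,  141.7]), np.float64(1.516))
1039 [316.8 223.1] (array([464.4,   8.3,  63.4, 131.3]), np.float64(-1.341))
315 [217.1 223.6] (array([460.1, 289. ,  59. ,  62.3]), np.float64(-1.559))
```

Run:
```python
from h import *
o=readout.get_obs(); go(o,(464.4,8.3),160,0.230)
```

```text
turn z 0.917 (or -2.225 ) shift before-turn axes [-419.9 -426.    62.6] after-turn axes [-593.5   74.2   62.6] q6 -0.02 tilt [-5.e-04 -1.e-03 -1.e+00]
```

>>> {"op": "carry_out", "data": {
  "rows": [
    [[0,0,0.006],[0,0,0.09],0],
    [[0,0,0.006],[0,0,0.09],0],
    [[0,0,0.006],[0,0,0.09],0],
    [[0,0,0.006],[0,0,0.09],0],
    [[0,0,0.006],[0,0,0.09],0],
    [[0,0,0.006],[0,0,0.09],0],
    [[0,0,0.006],[0,0,0.09],0],
    [[0,0,0.006],[0,0,0.09],0],
    [[0,0,0.006],[0,0,0.09],0],
    [[0,0,0.008],[0,0,0.107],0]
  ]
}}

```text
t: 0.98
ee_pos: [257.0, 569.7, 160.4]
orientation: [1.957, 2.457, 0.0]
ft_force: [0.8, 0.3, -0.6]
width: 88.0
```

>>> {"op": "carry_out", "data": {
  "rows": [
    [[-0.02,0.0025,0],[0,0,0],0],
    [[-0.035,0.005,0],[0,0,0],0],
    [[-0.038,0.005,0],[0,0,0],0],
    [[-0.038,0.005,0],[0,0,0],0],
    [[-0.038,0.005,0],[0,0,0],0],
    [[-0.038,0.005,0],[0,0,0],0],
    [[-0.038,0.005,0],[0,0,0],0],
    [[-0.038,0.005,0],[0,0,0],0],
    [[-0.038,0.005,0],[0,0,0],0],
    [[-0.038,0.005,0],[0,0,0],0],
    [[-0.038,0.005,0],[0,0,0],0],
    [[-0.038,0.005,0],[0,0,0],0]
  ]
}}

```text
t: 1.98
ee_pos: [412.4, 157.5, 160.7]
orientation: [1.952, 2.462, 0.0]
ft_force: [0.9, 0.3, -1.6]
width: 87.7
```

>>> {"op": "carry_out", "data": {
  "rows": [
    [[-0.038,0.005,0],[0,0,0],0],
    [[-0.038,0.005,0],[0,0,0],0],
    [[-0.038,0.005,0],[0,0,0],0],
    [[-0.03,0.0017,0],[0,0,0],0],
    [[-0.014,0,0],[0,0,0],0],
    [[0,0,0],[0,0,0],0]
  ]
}}

```text
t: 2.48
ee_pos: [465.2, 6.8, 160.7]
orientation: [1.956, 2.458, -0.0]
ft_force: [0.1, -0.1, -0.9]
width: 87.3
```

```bash
cat >> h.py <<'E'
def snap(name):
    o=readout.get_obs(); im=imaging.get_image('wrist'); cv2.imwrite(f'pics/{name}.png',im[:,:,::-1]); return o,im,cam('wrist',o)
E
python3 - <<'E'
from h import *
o,im,c=snap('w1'); print(o['t'],o['ee_pos'],pose(o)[1],o['qpos'])
go(o,(464.4,8.3),160,0.230)
E
```

```text
2.4833 [465.16094353   6.76055168 160.65048381] 0.22644555320004345 [-1.08055874e-02  2.83168261e-01  2.02301986e+00 -4.94940780e-04
  8.34959543e-01 -2.36918934e-01]
turn z -0.004 (or 3.138 ) shift before-turn axes [ 1.7 -0.4  0.6] after-turn axes [ 1.7 -0.4  0.6] q6 -0.24 tilt [ 4.e-04 -4.e-04 -1.e+00]
```

View pics/w1.png

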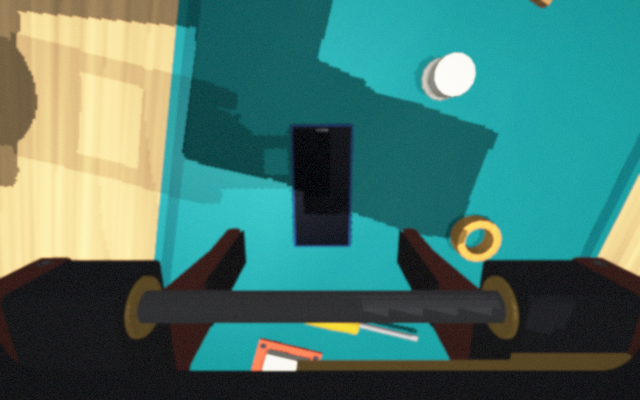

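Phone fully visible, corners about (291,125)–(352,246), jaws open on either side of it. I'll measure it here.

Run:
```python
from h import *
im=cv2.cvtColor(cv2.imread('pics/w1.png'),cv2.COLOR_BGR2RGB); H=hsv(im); o=readout.get_obs(); c=cam('wrist',o)
for x in range(284,300,2): print(x,H[220,x],H[160,x])
teal=(abs(H[...,0].astype(int)-90)<10)&(H[...,1]>120)
m=~teal; m[:100]=0;m[258:]=0;m[:,:270]=0;m[:,375:]=0
m=cv2.morphologyEx(m.astype(np.uint8),cv2.MORPH_OPEN,np.ones((5,5)))
for a,cc,b in blobs(m,300):
    r=rect(c,b,9); print(a,cc,r)
    cv2.imwrite('pics/m1.png',b*255)
    go(o,r[0][:2],160,r[1]+np.pi/2)
```

```text
284 [ 90 183 197] [ 90 200  98]
286 [ 90 182 195] [ 90 193  94]
288 [ 90 188 195] [ 91 203  83]
290 [ 90 185 194] [ 94 201  71]
292 [ 94 181 176] [104 175  67]
294 [105 177 140] [113 150  34]
296 [111 107  69] [109 210  17]
298 [108  71  43] [120  59  13]
6081 [323.6 185.3] (array([465.1,  10.1,  63.1, 130.8]), np.float64(-1.342))
turn z -0.002 (or 3.14 ) shift before-turn axes [1.8 1.  0.6] after-turn axes [1.8 1.  0.6] q6 -0.24 tilt [-2.e-04  1.e-04 -1.e+00]
```

>>> {"op": "carry_out", "data": {
  "rows": [
    [[0.0018,0.001,0.02],[0,0,0],0],
    [[0,0,0.035],[0,0,0],0],
    [[0,0,0.035],[0,0,0],0],
    [[0,0,0.025],[0,0,0],0],
    [[0,0,0.02],[0,0,0],0],
    [[0,0,0.013],[0,0,0],0],
    [[0,0,0.007],[0,0,0],0],
    [[0,0,0.003],[0,0,0],0],
    [[0,0,0],[0,0,0],0]
  ]
}}

```text
t: 3.28
ee_pos: [464.7, 11.9, 2.5]
orientation: [-1.95, -2.462, 0.001]
ft_force: [0.2, 0.4, 1.6]
width: 87.7
```

>>> {"op": "carry_out", "data": {
  "rows": [
    [[0,0,0],[0,0,0],1],
    [[0,0,0],[0,0,0],1],
    [[0,0,0],[0,0,0],1],
    [[0,0,0],[0,0,0],1],
    [[0,0,0],[0,0,0],1],
    [[0,0,0],[0,0,0],1]
  ]
}}

```text
t: 3.78
ee_pos: [465.4, 11.2, 3.3]
orientation: [1.952, 2.461, 0.001]
ft_force: [-0.8, 1.0, 6.9]
width: 63.8
```

Width 63.8 mm, so the phone is held. I'll lift, turn, and overshoot the bed so the wrist camera can see it past the held phone.

>>> {"op": "carry_out", "data": {
  "rows": [
    [[0,0,-0.004],[0,0,0],1],
    [[0,0,-0.01],[0,0,0],1],
    [[0,0,-0.02],[0,0,0],1],
    [[0,0,-0.03],[0,0,0.04],1],
    [[0,0,-0.03],[0,0,0.06],1],
    [[0,0,-0.03],[0,0,0.06],1],
    [[0,0,-0.03],[0,0,0.06],1],
    [[-0.01,0,-0.024],[0,0,0.043],1],
    [[-0.02,0,-0.015],[0,0,0.02],1],
    [[-0.03,0,-0.005],[0,0,0],1],
    [[-0.035,0.005,0],[0,0,0],1],
    [[-0.035,0.005,0],[0,0,0],1]
  ]
}}

```text
t: 4.78
ee_pos: [468.8, -120.2, 202.2]
orientation: [2.277, 2.162, 0.001]
ft_force: [1.2, -0.3, -2.0]
width: 63.8
```

>>> {"op": "carry_out", "data": {
  "rows": [
    [[-0.035,0.005,0],[0,0,0],1],
    [[-0.035,0.003,0],[0,0,0],1],
    [[-0.035,0,0],[0,0,0],1],
    [[-0.035,0,0],[0,0,0],1],
    [[-0.035,0,0],[0,0,0],1],
    [[-0.033,0,0],[0,0,0],1],
    [[-0.025,0,0],[0,0,0],1],
    [[-0.015,0,0],[0,0,0],1],
    [[-0.008,0,0],[0,0,0],1],
    [[0,0,0],[0,0,0],1],
    [[0,0,0],[0,0,0],1]
  ]
}}

```text
t: 5.7
ee_pos: [463.3, -374.2, 200.6]
orientation: [-2.279, -2.161, -0.0]
ft_force: [-0.4, 0.6, -1.4]
width: 63.3
```

Run:
```python
from h import *
o,im,c=snap('w2'); print(o['t'],o['ee_pos'],pose(o)[1],o['width'])
go(o,(462,-375),200,-.055)
```

```text
5.7 [ 463.27467415 -374.20460066  200.56884103] -0.053120445959227776 63.30874622045396
turn z 0.002 (or -3.14 ) shift before-turn axes [-0.9 -1.2  0.6] after-turn axes [-0.9 -1.2  0.6] q6 -0.65 tilt [-6.e-04  1.e-03 -1.e+00]
```

View pics/w2.png

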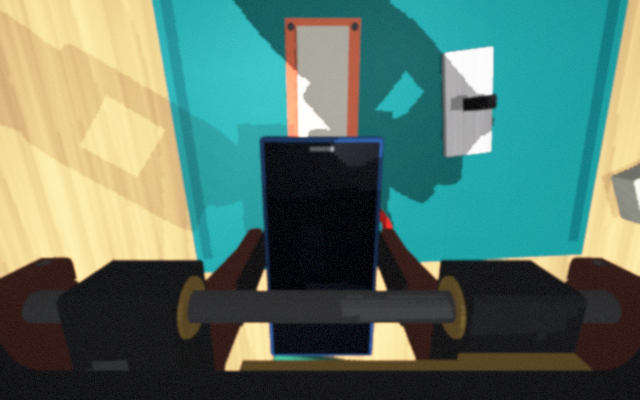

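Phone held straight (far end at row 139); the bed is visible from rows 18 to 137 and columns 286 to 361. I'll measure the bed from its far end and long sides, and the phone in hand.

```bash
cat > bed.py <<'E'
from h import *
im=cv2.cvtColor(cv2.imread('pics/w2.png'),cv2.COLOR_BGR2RGB); H=hsv(im); o=readout.get_obs(); c=cam('wrist',o)
p,y0,M=pose(o)
S=H[...,1].astype(int)
teal=(abs(H[...,0].astype(int)-90)<10)&(S>120)
def tool(P): return (P-p)@M
# coral outline: non-teal; white: low sat
nt=~teal; wh=S<80
# left/right edges per row
for name,m,z,r0,r1,c0,c1 in (('white',wh,14,34,128,275,375),('coral',nt,4,26,128,270,380)):
    L=[];Rr=[]
    for r in range(r0,r1):
        x=np.where(m[r,c0:c1])[0]
        L.append((c0+x.min()-.5,r));Rr.append((c0+x.max()+.5,r))
    a=cast(c,L,z);b=cast(c,Rr,z)
    ta,tb=tool(a),tool(b)
    fa=np.polyfit(ta[:,0],ta[:,1],1);fb=np.polyfit(tb[:,0],tb[:,1],1)
    T=[]
    for col in range(305,342):
        y=np.where(m[5:100,col])[0]; T.append((col,5+y.min()-.5))
    tt=tool(cast(c,T,z)); ft=np.polyfit(tt[:,1],tt[:,0],1)
    print(name,'slopes',fa[0].round(4),fb[0].round(4),ft[0].round(4),'far end x',tt[:,0].mean().round(1),'y at far',np.polyval(fa,tt[:,0].mean()).round(1),np.polyval(fb,tt[:,0].mean()).round(1),'y near',np.polyval(fa,80).round(1),np.polyval(fb,80).round(1))
# phone far end and sides, top face z = TCP-2.9+9
zt=p[2]-2.9+9
ph=(H[...,2]<60)|((H[...,0]>100)&(S>100)); 
T=[]
for col in range(275,370):
    y=np.where(teal[100:145,col]|wh[100:145,col]|((H[100:145,col,0]<15)&(S[100:145,col]>80)&(H[100:145,col,2]>80)))[0]; T.append((col,100+y.max()+.5))
T=np.array(T); tt=tool(cast(c,T,zt)); print('phone end x',np.median(tt[:,0]).round(1),np.polyfit(tt[:,1],tt[:,0],1)[0].round(4), T[::12,1])
L=[];Rr=[]
for r in range(150,225):
    x=np.where(teal[r,230:300])[0]; L.append((230+x.max()+.5,r)); x=np.where(teal[r,350:400])[0]
    if len(x): Rr.append((350+x.min()-.5,r))
L=tool(cast(c,L,zt));Rr=tool(cast(c,Rr,zt)); 
print('L',np.median(L[:,1]),np.polyfit(L[:,0],L[:,1],1)[0],'R',np.median(Rr[:,1]),np.polyfit(Rr[:,0],Rr[:,1],1)[0])
# plate top
m=(S<70); m[:,:430]=0; m[170:]=0; m[:,510:]=0; m[:40]=0
m=cv2.morphologyEx(m.astype(np.uint8),cv2.MORPH_CLOSE,np.ones((15,15)))
for a,cc,b in blobs(m,500): print('plate',a,cc,rect(c,b,8))
E
python3 bed.py
```

```text
white slopes -0.0023 -0.0033 0.0001 far end x 173.5 y at far -38.8 41.5 y near -38.6 41.8
coral slopes 0.0033 -0.0003 0.0001 far end x 176.4 y at far -40.0 43.2 y near -40.3 43.2
phone end x 59.4 -0.0453 [136.5 144.5 137.5 144.5 144.5 144.5 144.5 144.5]
L -17.586780852790334 -0.1440576320304184 R 22.66088548808303 0.4659257675863065
plate 5292 [467.4 100.8] (array([ 631.9, -293.7,   57.3,  113.1]), np.float64(-1.499))
```

```bash
cat >> h.py <<'E'
def cross(prof,lo=4):
    """sub-pixel 50% crossing along 1-D profile running from side A to side B (levels: first/last lo samples)"""
    prof=np.asarray(prof,float); a=np.median(prof[:lo]); b=np.median(prof[-lo:]); 
    f=(prof-a)/(b-a); i=np.where((f[:-1]<.5)&(f[1:]>=.5))[0]
    if abs(b-a)<12 or len(i)==0: return None
    i=i[0]; return i+(.5-f[i])/(f[i+1]-f[i])
def hedge(ch,rows,c0,c1):
    P=[]
    for r in rows:
        s=ch[r,c0:c1+1] if c1>c0 else ch[r,c1:c0+1][::-1]
        k=cross(s)
        if k is not None: P.append((c0+np.sign(c1-c0)*k,r))
    return np.array(P)
def vedge(ch,cols,r0,r1):
    return hedge(ch.T,cols,r0,r1)[:,::-1]
E
cat > bed2.py <<'E'
from h import *
im=cv2.cvtColor(cv2.imread('pics/w2.png'),cv2.COLOR_BGR2RGB).astype(float); o=readout.get_obs(); c=cam('wrist',o)
p,y0,M=pose(o)
def tool(P): return (P-p)@M
R_,G,B=[im[...,i] for i in range(3)]
print('rowR',R_[80,276:308].astype(int)); print('rowG',G[80,276:308].astype(int)); print('R',R_[80,340:370].astype(int)); print('G',G[80,340:370].astype(int));print('colR',R_[8:34,325].astype(int));print('colG',G[8:34,325].astype(int))
def rep(n,P,z,ax):
    t=tool(cast(c,P,z)); u=t[:,1-ax]; v=t[:,ax]; k=np.polyfit(u,v,1); k=np.polyfit(u[abs(v-np.polyval(k,u))<2],v[abs(v-np.polyval(k,u))<2],1)
    print(n,len(P),'val',np.polyval(k,np.mean(u)).round(2),'at far',np.polyval(k,174 if ax==1 else 0).round(2),'slope',k[0].round(4))
rep('coral L',hedge(R_,range(28,130),279,292),4,1)
rep('coral R',hedge(R_,range(28,130),369,356),4,1)
rep('white L',hedge(G,range(34,130),291,304),14,1)
rep('white R',hedge(G,range(34,130),356,343),14,1)
rep('coral far',vedge(R_,range(300,350),11,22),4,0)
rep('white far',vedge(G,range(303,345),20,33),14,0)
zt=p[2]-2.9+9
print('ph',im[150,255:275].astype(int).tolist(), im[130:145,270].astype(int).tolist())
E
python3 bed2.py
```

```text
rowR [ 61  62  64  61  60  60  64  64  74 135 221 251 254 254 254 254 254 254
 254 254 253 253 253 254 254 254 254 253 253 252 247 231]
rowG [198 198 199 197 197 195 198 199 196 195 189 181 176 177 177 176 176 177
 175 174 193 230 250 253 253 253 253 253 253 251 245 229]
R [173 173 173 177 175 172 178 176 182 184 188 186 185 187 187 186 186 180
 152  98  52  31  30  29  28  24  29  34  28  31]
G [170 170 169 172 172 168 168 147 121  99  95  95  96  95  96  96  98  98
  99 103 107 105 104 107 107 105 105 109 106 107]
colR [ 23  24  21  28  27  27  28  26  39  89 141 168 177 178 178 178 179 177
 177 170 170 171 170 170 171 170]
colG [ 99 101  98 102  97 102 100  99  97  98  92  89  89  90  91  90  96 118
 148 162 166 169 167 166 170 167]
coral L 102 val -39.25 at far -39.05 slope 0.0033
coral R 102 val 42.4 at far 41.83 slope -0.0096
white L 89 val -25.77 at far -25.13 slope 0.01
white R 96 val 28.8 at far 28.72 slope -0.0013
coral far 50 val 175.75 at far 175.75 slope -0.0002
white far 42 val 165.36 at far 165.36 slope -0.0004
ph [[52, 170, 169], [51, 168, 169], [47, 166, 167], [47, 159, 163], [38, 136, 142], [35, 98, 114], [29, 64, 95], [27, 53, 90], [27, 46, 80], [20, 32, 52], [20, 23, 30], [19, 23, 25], [10, 7, 16], [13, 13, 19], [14, 21, 24], [13, 15, 14], [12, 13, 19], [18, 21, 19], [15, 18, 22], [18, 20, 23]] [[51, 170, 169], [52, 168, 172], [53, 169, 171], [48, 165, 168], [48, 160, 164], [40, 136, 142], [32, 100, 114], [31, 68, 95], [27, 54, 92], [27, 56, 96], [29, 53, 94], [29, 46, 77], [18, 29, 48], [12, 18, 26], [14, 18, 21]]
```

```bash
cat >> bed2.py <<'E'
rep('ph far a',vedge(G,range(268,284),130,146),zt,0)
rep('ph far b',vedge(G,range(300,345),128,146),zt,0)
rep('ph far c',vedge(G,range(364,380),130,146),zt,0)
rep('ph L',hedge(G,range(150,220),254,272),zt,1)
rep('ph R',hedge(G,range(150,200),394,374),zt,1)
E
python3 bed2.py|grep ph\ [fLR]; grep -n pub h.py
```

```text
ph far a 16 val 63.51 at far 63.39 slope -0.005
ph far b 45 val 63.52 at far 63.51 slope 0.0095
ph far c 16 val 61.74 at far 60.74 slope 0.039
ph L 70 val -30.72 at far -30.8 slope -0.0006
ph R 50 val 31.28 at far 18.02 slope -0.1019
```

```bash
cat > ph1.py <<'E'
from h import *
im=cv2.cvtColor(cv2.imread('pics/w1.png'),cv2.COLOR_BGR2RGB).astype(float)
y=0.2264; n=np.array([np.cos(y/2+np.pi/4),np.sin(y/2+np.pi/4),0])
o=dict(ee_pos=np.array([465.16,6.76,160.65]),orientation=np.pi*n)
print(pose(o)[1])
c=cam('wrist',o);p,y0,M=pose(o)
R_,G,B=[im[...,i] for i in range(3)]
def rep(n,P,z,ax):
    t=(cast(c,P,z)-p)@M; u=t[:,1-ax]; v=t[:,ax]; k=np.polyfit(u,v,1); g=abs(v-np.polyval(k,u))<2; k=np.polyfit(u[g],v[g],1)
    print(n,len(P),'val',np.polyval(k,np.mean(u)).round(2),'slope',k[0].round(4))
print('top',G[114:134,300].astype(int),'bot',G[236:256,320].astype(int),B[236:256,320].astype(int))
rep('far',vedge(G,range(296,348),117,131),9,0)
rep('near',vedge(G,range(300,346),254,240),9,0)
rep('near z0',vedge(G,range(300,346),254,240),0,0)
rep('L',hedge(G,range(195,240),286,300),9,1)
rep('R',hedge(G,range(205,240),360,346),9,1)
E
python3 ph1.py
```

```text
0.22639999999999985
top [97 96 99 98 97 98 99 98 93 85 67 56 38 31 20 10 28 10 19 14] bot [ 22  33  21  26  26  26  26  26  41  75 118 156 176 182 181 180 181 179
 179 180] [ 31  40  34  35  38  37  36  41  65 111 150 174 185 187 185 184 182 183
 184 184]
far 52 val 67.06 slope 0.0141
near 46 val -64.33 slope 0.0004
near z0 46 val -68.24 slope 0.0004
L 45 val -30.07 slope -0.0058
R 35 val 32.23 slope -0.0392
```

Bed centre is at tool (+105.5, +1.5) mm and already square with the tool. Moving over it and lowering.

>>> {"op": "carry_out", "data": {
  "rows": [
    [[0.01,0.0012,0],[0,0,0],1],
    [[0.025,0,0],[0,0,0],1],
    [[0.03,0,0],[0,0,0],1],
    [[0.025,0,0.01],[0,0,0],1],
    [[0.012,0,0.02],[0,0,0],1],
    [[0.004,0,0.03],[0,0,0],1],
    [[0,0,0.03],[0,0,0],1],
    [[0,0,0.03],[0,0,0],1],
    [[0,0,0.025],[0,0,0],1],
    [[0,0,0.018],[0,0,0],1],
    [[0,0,0.01],[0,0,0],1],
    [[0,0,0.003],[0,0,0],1]
  ]
}}

```text
t: 6.75
ee_pos: [469.6, -267.6, 23.3]
orientation: [-2.276, -2.161, 0.001]
ft_force: [0.3, 0.4, -1.5]
width: 63.3
```

>>> {"op": "carry_out", "data": {
  "rows": [
    [[0,0,0],[0,0,0],1],
    [[0,0,0.002],[0,0,0],1],
    [[0,0,0.001],[0,0,0],1],
    [[0,0,0.001],[0,0,0],1],
    [[0,0,0.001],[0,0,0],1],
    [[0,0,0],[0,0,0],1],
    [[0,0,0],[0,0,0],1]
  ]
}}

```text
t: 7.33
ee_pos: [470.4, -269.6, 19.9]
orientation: [2.279, 2.161, 0.0]
ft_force: [0.7, -0.5, -2.0]
width: 63.9
```

>>> {"op": "carry_out", "data": {
  "rows": [
    [[0,0,0.001],[0,0,0],1],
    [[0,0,0.001],[0,0,0],1],
    [[0,0,0.0005],[0,0,0],1],
    [[0,0,0],[0,0,0],1],
    [[0,0,0],[0,0,0],1]
  ]
}}

```text
t: 7.75
ee_pos: [470.4, -269.5, 17.4]
orientation: [2.279, 2.162, -0.0]
ft_force: [-1.4, 1.0, 2.5]
width: 63.7
```

>>> {"op": "carry_out", "data": {
  "rows": [
    [[0,0,0.0005],[0,0,0],1],
    [[0,0,0],[0,0,0],1],
    [[0,0,0],[0,0,0],1]
  ]
}}

```text
t: 8.0
ee_pos: [470.4, -269.5, 17.3]
orientation: [2.279, 2.162, -0.0]
ft_force: [-3.3, 1.1, 8.5]
width: 63.3
```

>>> {"op": "carry_out", "data": {
  "rows": [
    [[0,0,-0.0005],[0,0,0],1],
    [[0,0,0],[0,0,0],0],
    [[0,0,0],[0,0,0],0],
    [[0,0,0],[0,0,0],0],
    [[0,0,-0.005],[0,0,0],0],
    [[0,0,-0.015],[0,0,0],0],
    [[0,0,-0.03],[0,0,0],0],
    [[0,0,-0.035],[0,0,0],0],
    [[0,0,-0.035],[0,0,0],0],
    [[0,0,-0.02],[0,0,0],0],
    [[0,0,-0.01],[0,0,0],0],
    [[0,0,0],[0,0,0],0]
  ]
}}

```text
t: 9.0
ee_pos: [471.6, -270.1, 169.6]
orientation: [2.276, 2.159, 0.002]
ft_force: [-0.1, -0.6, 1.3]
width: 88.1
```

Run:
```python
from h import *
o,im,c=snap('w3'); print(o['t'],o['ee_pos'],o['orientation'],pose(o)[1],o['width'])
cv2.imwrite('pics/w3b.png',cv2.resize(im[80:280,220:420,::-1],(600,600),interpolation=cv2.INTER_CUBIC))
```

```text
9.0 [ 471.59989123 -270.13988675  169.57660084] [2.27633203e+00 2.15878436e+00 1.97243052e-03] -0.05299102621382222 88.13587645720914
```

View pics/w3b.png

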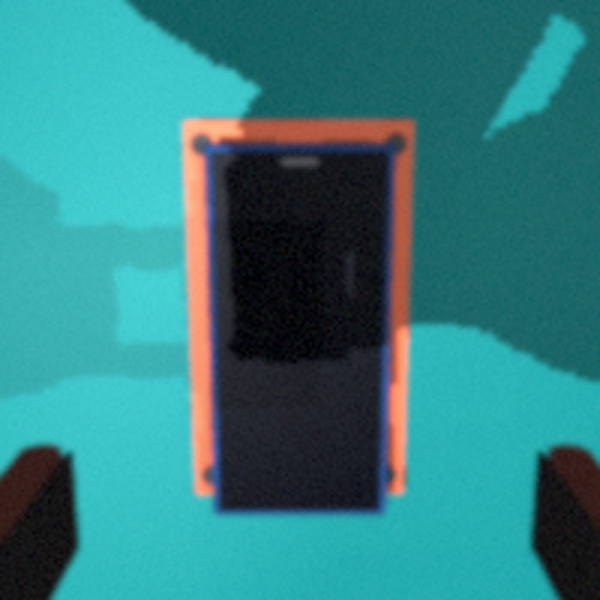

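```bash
cat > ph3.py <<'E'
from h import *
im=cv2.cvtColor(cv2.imread('pics/w3.png'),cv2.COLOR_BGR2RGB).astype(float)
o=dict(ee_pos=np.array([471.6,-270.14,169.58]),orientation=np.array([2.27633203e+00,2.15878436e+00,1.97243052e-03]))
c=cam('wrist',o);p,y0,M=pose(o)
R_,G,B=[im[...,i] for i in range(3)]
def rep(n,P,z,ax):
    t=(cast(c,P,z)-p)@M; u=t[:,1-ax]; v=t[:,ax]; k=np.polyfit(u,v,1); g=abs(v-np.polyval(k,u))<2; k=np.polyfit(u[g],v[g],1)
    print(n,len(P),'val',np.polyval(k,np.mean(u)).round(2),'slope',k[0].round(4)); return np.polyval(k,np.mean(u))
a=rep('phone far',vedge(R_,range(293,345),123,135),23,0)
b=rep('phone near',vedge(B-R_*0+G,range(294,346),257,244),23,0)
a2=rep('coral far',vedge(R_,range(286,354),113,124),4,0)
b2=rep('coral nearL',vedge(R_,range(286,290),251,239),4,0)
b3=rep('coral nearR',vedge(R_,range(351,354),251,239),4,0)
l=rep('phone L',hedge(R_,range(180,240),285,297),23,1)
r=rep('phone R',hedge(R_,range(195,240),353,343),23,1)
l2=rep('coral L',hedge(R_,range(180,240),278,288),4,1)
r2=rep('coral R',hedge(R_,range(195,240),361,351),4,1)
print('phone c',(a+b)/2,(l+r)/2,a-b,r-l,'bed c',(a2+(b2+b3)/2)/2,(l2+r2)/2,a2-(b2+b3)/2,r2-l2)
E
python3 ph3.py
```

```text
phone far 52 val 64.44 slope -0.0077
phone near 52 val -67.45 slope 0.0006
coral far 68 val 72.04 slope -0.0006
coral nearL 4 val -69.82 slope -0.1944
coral nearR 3 val -69.2 slope 0.0644
phone L 60 val -32.57 slope 0.0063
phone R 45 val 30.4 slope -0.0261
coral L 60 val -42.82 slope 0.0058
coral R 45 val 39.15 slope -0.0033
phone c -1.5016944898933389 -1.0883150028430109 131.89181881435155 62.9697247899135 bed c 1.2631865427384454 -1.8339527520408652 141.55473833317205 81.97439461306332
```

Phone sits 2.8 mm short along its length (tool x) and 0.75 mm off sideways compared with the coral outline. I'll regrip and correct.

>>> {"op": "carry_out", "data": {
  "rows": [
    [[0,0,0.02],[0,0,0],0],
    [[0,0,0.035],[0,0,0],0],
    [[0,0,0.035],[0,0,0],0],
    [[0,0,0.03],[0,0,0],0],
    [[0,0,0.02],[0,0,0],0],
    [[0,0,0.01],[0,0,0],0],
    [[0,0,0],[0,0,0],0],
    [[0,0,0],[0,0,0],1],
    [[0,0,0],[0,0,0],1],
    [[0,0,0],[0,0,0],1],
    [[0,0,0],[0,0,0],1],
    [[0,0,0],[0,0,0],1]
  ]
}}

```text
t: 10.05
ee_pos: [471.1, -269.9, 18.4]
orientation: [2.278, 2.16, 0.001]
ft_force: [-0.2, 0.4, 5.5]
width: 63.4
```

>>> {"op": "carry_out", "data": {
  "rows": [
    [[0,0,-0.001],[0,0,0],1],
    [[0,0,-0.002],[0,0,0],1],
    [[0.0014,-0.0004,0],[0,0,0],1],
    [[0.0014,-0.0004,0],[0,0,0],1],
    [[0,0,0],[0,0,0],1],
    [[0,0,0.001],[0,0,0],1],
    [[0,0,0.001],[0,0,0],1],
    [[0,0,0.001],[0,0,0],1],
    [[0,0,0.0003],[0,0,0],1],
    [[0,0,0],[0,0,0],1]
  ]
}}

```text
t: 10.88
ee_pos: [469.7, -266.5, 18.3]
orientation: [-2.28, -2.161, -0.0]
ft_force: [-5.6, 3.4, 17.5]
width: 63.6
```

>>> {"op": "carry_out", "data": {
  "rows": [
    [[0,0,-0.0007],[0,0,0],1],
    [[0,0,0],[0,0,0],0],
    [[0,0,0],[0,0,0],0],
    [[0,0,0],[0,0,0],0],
    [[0,0,-0.005],[0,0,0],0],
    [[0,0,-0.015],[0,0,0],0],
    [[0,0,-0.03],[0,0,0],0],
    [[0,0,-0.035],[0,0,0],0],
    [[0,0,-0.035],[0,0,0],0],
    [[0,0,-0.02],[0,0,0],0],
    [[0,0,-0.01],[0,0,0],0],
    [[0,0,0],[0,0,0],0]
  ]
}}

```text
t: 11.88
ee_pos: [470.9, -267.3, 169.9]
orientation: [2.276, 2.159, 0.002]
ft_force: [-0.5, -0.5, 0.0]
width: 87.9
```

```bash
python3 - <<'E'
from h import *
o,im,c=snap('w4'); print(o['t'],o['ee_pos'],o['orientation'],pose(o)[1],o['width'])
import re
s=open('ph3.py').read().replace('w3','w4')
s=re.sub(r"o=dict.*",f"o=dict(ee_pos=np.array({o['ee_pos'].tolist()}),orientation=np.array({o['orientation'].tolist()}))",s)
open('ph4.py','w').write(s)
E
python3 ph4.py
```

```text
11.8833 [ 470.9458925  -267.33321444  169.8815007 ] [2.27640292e+00 2.15883974e+00 1.91642830e-03] -0.052996674232902705 87.8674866068608
phone far 52 val 64.72 slope -0.0157
phone near 52 val -67.05 slope -0.0007
coral far 68 val 69.66 slope 0.0028
coral nearL 4 val -72.62 slope -0.4588
coral nearR 3 val -72.85 slope 0.4085
phone L 60 val -32.64 slope 0.0071
phone R 45 val 30.38 slope -0.0166
coral L 60 val -42.0 slope 0.0045
coral R 45 val 39.91 slope -0.002
phone c -1.1655444339502594 -1.1281648848706425 131.77419080226892 63.0259163080663 bed c -1.5377521329328445 -1.044843929553533 142.38895813282272 81.91711489573444
```

View pics/w4.png

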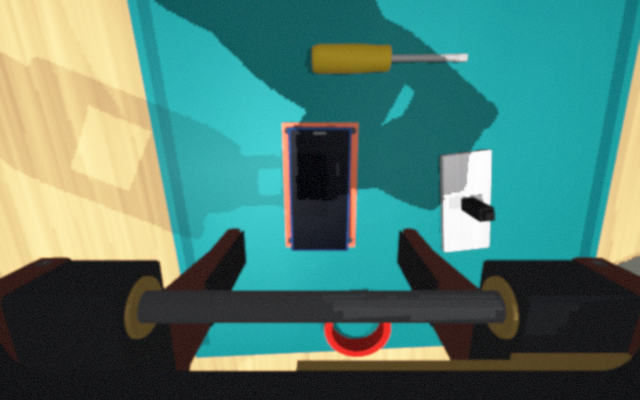

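Now centred within 0.4 mm and square (picture: coral margins even around the phone at (320,187)). Next the cork.

Run:
```python
from h import *
o=readout.get_obs(); go(o,(615,287),160,-0.273)
```

```text
turn z 0.22 (or -2.922 ) shift before-turn axes [560.7 115.4   7.8] after-turn axes [572.4  -9.7   7.8] q6 -0.49 tilt [ 1.5e-03 -9.0e-04 -1.0e+00]
```

>>> {"op": "carry_out", "data": {
  "rows": [
    [[0,0,0.003],[0,0,0.07],0],
    [[0.005,0,0.003],[0,0,0.08],0],
    [[0.01,0,0.002],[0,0,0.07],0],
    [[0.03,-0.001,0],[0,0,0],0],
    [[0.037,-0.001,0],[0,0,0],0],
    [[0.037,-0.001,0],[0,0,0],0],
    [[0.037,-0.001,0],[0,0,0],0],
    [[0.037,-0.001,0],[0,0,0],0],
    [[0.037,-0.001,0],[0,0,0],0],
    [[0.037,-0.001,0],[0,0,0],0],
    [[0.037,-0.001,0],[0,0,0],0],
    [[0.037,-0.001,0],[0,0,0],0]
  ]
}}

```text
t: 12.93
ee_pos: [550.3, 66.2, 157.1]
orientation: [-2.501, -1.897, 0.005]
ft_force: [0.2, -0.1, 1.1]
width: 87.9
```

>>> {"op": "carry_out", "data": {
  "rows": [
    [[0.037,0,0],[0,0,0],0],
    [[0.037,0,0],[0,0,0],0],
    [[0.037,0,0],[0,0,0],0],
    [[0.037,0,0],[0,0,0],0],
    [[0.037,0,0],[0,0,0],0],
    [[0.03,0,0],[0,0,0],0],
    [[0.016,0,0],[0,0,0],0],
    [[0,0,0],[0,0,0],0],
    [[0,0,0],[0,0,0],0]
  ]
}}

```text
t: 13.68
ee_pos: [612.5, 287.0, 156.7]
orientation: [-2.501, -1.9, 0.006]
ft_force: [-1.0, -0.1, -0.8]
width: 87.8
```

Run:
```python
from h import *
o,im,c=snap('w5'); print(o['t'],o['ee_pos'].round(1),pose(o)[1])
go(o,(615,287),160,-0.273)
```

```text
13.6833 [612.5 287.  156.7] -0.2714393145107406
turn z 0.002 (or -3.14 ) shift before-turn axes [ 0.7  2.4 -3.3] after-turn axes [ 0.7  2.4 -3.3] q6 0.69 tilt [-0.0037 -0.0019 -1.    ]
```

View pics/w5.png

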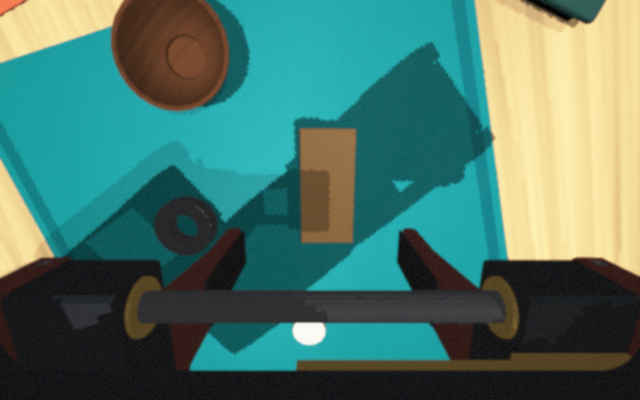

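Cork visible, corners (301,128)–(356,243). Measure.

```bash
cat >> h.py <<'E'
def fit(c,p,M,P,z,ax):
    t=(cast(c,P,z)-p)@M; u=t[:,1-ax]; v=t[:,ax]; k=np.polyfit(u,v,1); g=abs(v-np.polyval(k,u))<2; k=np.polyfit(u[g],v[g],1)
    return np.polyval(k,np.mean(u)),k[0]
def box(c,o,ch,z,u0,u1,v0,v1,w=7,tr=8,chv=None):
    """edges of an image-aligned box about columns u0..u1, rows v0..v1; -> tool-frame centre, sizes, slopes"""
    p,_,M=pose(o); chv=ch if chv is None else chv
    f=fit(c,p,M,vedge(chv,range(u0+tr,u1-tr),v0-w,v0+w),z,0); n=fit(c,p,M,vedge(chv,range(u0+tr,u1-tr),v1+w,v1-w),z,0)
    l=fit(c,p,M,hedge(ch,range(v0+tr,v1-tr),u0-w,u0+w),z,1); r=fit(c,p,M,hedge(ch,range(v0+tr,v1-tr),u1+w,u1-w),z,1)
    print('centre x,y',round((f[0]+n[0])/2,2),round((l[0]+r[0])/2,2),'len',round(f[0]-n[0],1),'wid',round(r[0]-l[0],1),'slopes far near L R (x: dy/dx=-)',np.round([f[1],n[1],l[1],r[1]],4),'yaw',round((-f[1]-n[1]+l[1]+r[1])/4,4))
E
python3 - <<'E'
from h import *
o=readout.get_obs();print(o['ee_pos'].round(1),pose(o)[2][:,2].round(4)); imaging.get_image('wrist'); o=readout.get_obs();print(o['ee_pos'].round(1),pose(o)[2][:,2].round(4),o['qvel'].round(3))
im=cv2.cvtColor(cv2.imread('pics/w5.png'),cv2.COLOR_BGR2RGB).astype(float); c=cam('wrist',o)
box(c,o,im[...,0],10,301,356,128,243)
E
```

```text
[612.5 286.1 157.2] [-0.0035 -0.0019 -1.    ]
[612.7 285.6 157.7] [-0.0029 -0.0016 -1.    ] [-0.011 -0.017 -0.001  0.003  0.003  0.002]
centre x,y 2.41 6.23 len 122.8 wid 56.7 slopes far near L R (x: dy/dx=-) [-0.0074  0.0018  0.005   0.0013] yaw 0.003
```

Run:
```python
from h import *
for k in range(4):
    o,im,c=snap('w6'); 
    print(o['ee_pos'].round(1),pose(o)[2][:,2].round(4),pose(o)[1].round(4),o['qvel'].round(3)[:3]); im=im.astype(float)
    box(c,o,im[...,0],10,301,356,128,243)
```

```text
[612.7 285.6 157.7] [-0.0029 -0.0016 -1.    ] -0.2734 [-0.011 -0.017 -0.001]
centre x,y 3.76 5.53 len 122.7 wid 56.6 slopes far near L R (x: dy/dx=-) [-0.0009 -0.0009  0.003  -0.0026] yaw 0.0006
[613.  285.5 158.3] [-0.0022 -0.0012 -1.    ] -0.274 [-0.005 -0.012 -0.006]
centre x,y 3.66 5.13 len 122.8 wid 56.6 slopes far near L R (x: dy/dx=-) [-0.0016  0.0018  0.0033 -0.0039] yaw -0.0002
[613.3 285.4 158.8] [-1.5e-03 -8.0e-04 -1.0e+00] -0.2743 [-0.001 -0.009 -0.005]
centre x,y 3.48 4.79 len 122.8 wid 56.7 slopes far near L R (x: dy/dx=-) [ 0.0006  0.002   0.002  -0.0058] yaw -0.0016
[613.6 285.6 159.2] [-9.e-04 -5.e-04 -1.e+00] -0.2743 [ 0.002 -0.007 -0.009]
centre x,y 3.22 4.55 len 122.6 wid 56.7 slopes far near L R (x: dy/dx=-) [ 0.0015  0.0006  0.0018 -0.0071] yaw -0.0018
```

>>> {"op": "carry_out", "data": {
  "rows": [
    [[0.0032,0.0044,0.02],[0,0,0],0],
    [[0,0,0.035],[0,0,0],0],
    [[0,0,0.035],[0,0,0],0],
    [[0,0,0.03],[0,0,0],0],
    [[0,0,0.02],[0,0,0],0],
    [[0,0,0.01],[0,0,0],0],
    [[0,0,0.006],[0,0,0],0],
    [[0,0,0],[0,0,0],0],
    [[0,0,0],[0,0,0],0],
    [[0,0,0],[0,0,0],0],
    [[0,0,0],[0,0,0],0],
    [[0,0,0],[0,0,0],0]
  ]
}}

```text
t: 14.98
ee_pos: [619.7, 289.2, 4.9]
orientation: [2.503, 1.898, 0.003]
ft_force: [-0.5, -0.8, 0.2]
width: 87.9
```

>>> {"op": "carry_out", "data": {
  "rows": [
    [[0,0,0],[0,0,0],1],
    [[0,0,0],[0,0,0],1],
    [[0,0,0],[0,0,0],1],
    [[0,0,0],[0,0,0],1],
    [[0,0,0],[0,0,0],1],
    [[0,0,0],[0,0,0],1],
    [[0,0,0],[0,0,0],1]
  ]
}}

```text
t: 15.57
ee_pos: [618.9, 288.8, 3.5]
orientation: [-2.503, -1.898, 0.0]
ft_force: [-0.7, 0.2, 0.2]
width: 55.5
```

Run:
```python
from h import *
o=readout.get_obs(); print(o['ee_pos'],pose(o)[1]);go(o,(464.4,-379.4),200,-.055)
```

```text
[618.89458263 288.83521371   3.50860905] -0.27300323008052135
turn z -0.218 (or 2.924 ) shift before-turn axes [-685.2   31.4 -196.4] after-turn axes [-675.7 -117.6 -196.4] q6 0.69 tilt [-1.e-04 -1.e-04 -1.e+00]
```

>>> {"op": "carry_out", "data": {
  "rows": [
    [[0,0,-0.005],[0,0,0],1],
    [[0,0,-0.015],[0,0,0],1],
    [[0,0,-0.03],[0,0,-0.03],1],
    [[0,0,-0.036],[0,0,-0.05],1],
    [[0,0,-0.036],[0,0,-0.05],1],
    [[0,0,-0.036],[0,0,-0.05],1],
    [[0,0,-0.026],[0,0,-0.038],1],
    [[-0.02,-0.004,-0.012],[0,0,0],1],
    [[-0.03,-0.006,0],[0,0,0],1],
    [[-0.037,-0.007,0],[0,0,0],1],
    [[-0.037,-0.007,0],[0,0,0],1],
    [[-0.037,-0.007,0],[0,0,0],1]
  ]
}}

```text
t: 16.57
ee_pos: [578.6, 128.6, 201.2]
orientation: [2.28, 2.16, 0.002]
ft_force: [0.6, 0.7, 0.5]
width: 55.6
```

>>> {"op": "carry_out", "data": {
  "rows": [
    [[-0.037,-0.007,0],[0,0,0],1],
    [[-0.037,-0.007,0],[0,0,0],1],
    [[-0.037,-0.007,0],[0,0,0],1],
    [[-0.037,-0.007,0],[0,0,0],1],
    [[-0.037,-0.007,0],[0,0,0],1],
    [[-0.037,-0.007,0],[0,0,0],1],
    [[-0.037,-0.007,0],[0,0,0],1],
    [[-0.037,-0.007,0],[0,0,0],1],
    [[-0.037,-0.007,0],[0,0,0],1],
    [[-0.037,-0.007,0],[0,0,0],1],
    [[-0.037,-0.006,0],[0,0,0],1],
    [[-0.037,-0.0046,0],[0,0,0],1]
  ]
}}

```text
t: 17.57
ee_pos: [473.4, -310.9, 201.1]
orientation: [2.281, 2.158, 0.0]
ft_force: [0.7, 0.3, 0.9]
width: 55.3
```

>>> {"op": "carry_out", "data": {
  "rows": [
    [[-0.035,-0.004,0],[0,0,0],1],
    [[-0.02,-0.001,0],[0,0,0],1],
    [[-0.0157,0,0],[0,0,0],1],
    [[0,0,0],[0,0,0],1],
    [[0,0,0],[0,0,0],1],
    [[0,0,0],[0,0,0],1],
    [[0,0,0],[0,0,0],1],
    [[0,0,0],[0,0,0],1],
    [[0,0,0],[0,0,0],1],
    [[0,0,0],[0,0,0],1]
  ]
}}

```text
t: 18.4
ee_pos: [465.6, -378.8, 199.6]
orientation: [-2.281, -2.161, -0.0]
ft_force: [-0.3, 0.9, 0.6]
width: 55.4
```

Run:
```python
from h import *
o,im,c=snap('w7'); print(o['t'],o['ee_pos'].round(1),pose(o)[1],o['width'],o['qvel'].round(3))
```

```text
18.4 [ 465.6 -378.8  199.6] -0.05406405178680186 55.39668521442055 [-0.004  0.001 -0.003  0.003  0.    -0.001]
```

View pics/w7.png

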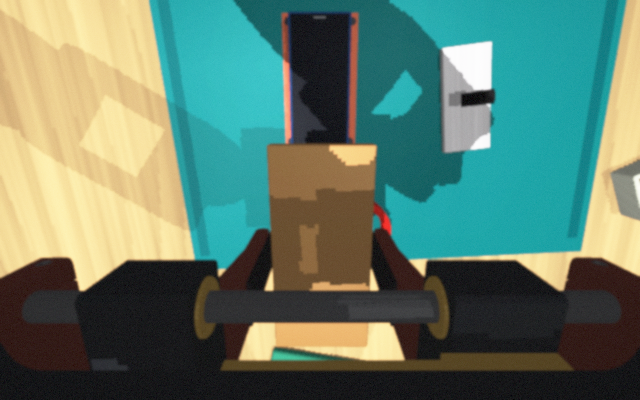

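Cork held square (far end row 145, columns 268–377); the phone beyond it has its far end at row ~14.

Run:
```python
from h import *
im=cv2.cvtColor(cv2.imread('pics/w7.png'),cv2.COLOR_BGR2RGB).astype(float); o=readout.get_obs(); c=cam('wrist',o); p,_,M=pose(o)
R_,G,B=[im[...,i] for i in range(3)]
print('far',R_[5:22,305].astype(int),B[5:22,305].astype(int)); print('L',R_[90,278:300].astype(int),'R',R_[90,345:366].astype(int)); print('cork far',R_[135:155,280].astype(int))
f=lambda P,z,ax:np.round(fit(c,p,M,P,z,ax),4)
print('phone far',f(vedge(R_,list(range(296,312))+list(range(328,348)),13,19),23,0))
print('coral far',f(vedge(R_,range(296,348),5,13),4,0))
print('phone L',f(hedge(R_,range(35,138),286,296),23,1),'R',f(hedge(R_,range(35,138),355,345),23,1))
print('coral L',f(hedge(R_,range(35,138),278,286),4,1),'R',f(hedge(R_,range(35,138),364,356),4,1))
zt=p[2]-3.3+10
print('cork far',f(vedge(R_,list(range(272,282))+list(range(362,374)),136,154),zt,0))
print('cork L',f(hedge(R_,range(150,225),258,277),zt,1),'R',f(hedge(R_,range(150,200),388,368),zt,1))
```

```text
far [25 28 26 25 25 27 27 31 24 22 12 20 19 22 24 16 16] [100 103 100  99 100  99  96  89  68  48  22  26  23  30  29  22  25]
L [ 58  56  61  62  81 144 223 249 252 251 245 209 133  67  55  55  53  57
  54  53  51  48] R [ 22  19  36  62 106 153 177 186 186 181 158 112  61  30  13  29  25  30
  35  31  28]
cork far [ 50  51  43  54  49  48  48  57  76  98 118 137 143 147 145 148 145 146
 145 147]h.py:44: RuntimeWarning: divide by zero encountered in divide
  f=(prof-a)/(b-a); i=np.where((f[:-1]<.5)&(f[1:]>=.5))[0]
Traceback (most recent call last):
  File "h.py", line 55, in vedge
    return hedge(ch.T,cols,r0,r1)[:,::-1]
           ~~~~~~~~~~~~~~~~~~~~~~^^^^^^^^
IndexError: too many indices for array: array is 1-dimensional, but 2 were indexed
```

Run:
```python
from h import *
im=cv2.cvtColor(cv2.imread('pics/w7.png'),cv2.COLOR_BGR2RGB).astype(float); o=readout.get_obs(); c=cam('wrist',o); p,_,M=pose(o)
R_,G,B=[im[...,i] for i in range(3)]
f=lambda P,z,ax:np.round(fit(c,p,M,P,z,ax),4)
print('phone far',f(vedge(B,list(range(296,312))+list(range(328,348)),5,20),23,0))
print('phone L',f(hedge(R_,range(35,138),286,296),23,1),'R',f(hedge(R_,range(35,138),355,345),23,1))
print('coral L',f(hedge(R_,range(35,138),278,286),4,1),'R',f(hedge(R_,range(35,138),364,356),4,1))
zt=p[2]-3.3+10
print('cork far',f(vedge(R_,list(range(272,282))+list(range(362,374)),136,154),zt,0))
print('cork L',f(hedge(R_,range(150,225),258,277),zt,1),'R',f(hedge(R_,range(150,190),388,368),zt,1))
```

```text
phone far [1.734278e+02 1.200000e-03]
phone L [-3.2748e+01  1.5000e-03] R [ 2.95756e+01 -1.10000e-03]
coral L [-4.23275e+01  6.90000e-03] R [ 4.06549e+01 -2.38000e-02]
cork far [ 5.97151e+01 -1.20000e-03]
cork L [-2.74009e+01  2.40000e-03] R [ 2.82207e+01 -9.30000e-03]h.py:44: RuntimeWarning: divide by zero encountered in divide
  f=(prof-a)/(b-a); i=np.where((f[:-1]<.5)&(f[1:]>=.5))[0]
```

>>> {"op": "carry_out", "data": {
  "rows": [
    [[0.012,-0.0025,0],[0,0,0],1],
    [[0.025,0,0],[0,0,0],1],
    [[0.03,0,0],[0,0,0],1],
    [[0.025,0,0.01],[0,0,0],1],
    [[0.013,0,0.02],[0,0,0],1],
    [[0.0041,0,0.03],[0,0,0],1],
    [[0,0,0.03],[0,0,0],1],
    [[0,0,0.03],[0,0,0],1],
    [[0,0,0.025],[0,0,0],1],
    [[0,0,0.015],[0,0,0],1],
    [[0,0,0.007],[0,0,0],1],
    [[0,0,0.002],[0,0,0],1]
  ]
}}

```text
t: 19.45
ee_pos: [468.0, -269.3, 29.5]
orientation: [-2.28, -2.158, 0.001]
ft_force: [-1.2, -0.8, -0.4]
width: 55.5
```

>>> {"op": "carry_out", "data": {
  "rows": [
    [[0,0,0],[0,0,0],1],
    [[0,0,0],[0,0,0],1],
    [[0,0,0],[0,0,0],1],
    [[0,0,0],[0,0,0],1],
    [[0,0,0],[0,0,0],1],
    [[0,0,0.001],[0,0,0],1],
    [[0,0,0.001],[0,0,0],1],
    [[0,0,0.001],[0,0,0],1],
    [[0,0,0],[0,0,0],1],
    [[0,0,0],[0,0,0],1]
  ]
}}

```text
t: 20.28
ee_pos: [468.8, -270.3, 27.4]
orientation: [-2.281, -2.159, 0.0]
ft_force: [-0.3, -0.5, -0.8]
width: 55.4
```

>>> {"op": "carry_out", "data": {
  "rows": [
    [[0,0,0.0005],[0,0,0],1],
    [[0,0,0.0005],[0,0,0],1],
    [[0,0,0],[0,0,0],1],
    [[0,0,0],[0,0,0],1]
  ]
}}

```text
t: 20.62
ee_pos: [468.9, -270.3, 26.5]
orientation: [-2.282, -2.159, 0.0]
ft_force: [0.4, -0.4, 0.3]
width: 55.6
```

>>> {"op": "carry_out", "data": {
  "rows": [
    [[0,0,0.0003],[0,0,0],1],
    [[0,0,0],[0,0,0],1],
    [[0,0,0],[0,0,0],1]
  ]
}}

```text
t: 20.87
ee_pos: [468.9, -270.3, 26.5]
orientation: [2.282, 2.16, 0.0]
ft_force: [-0.5, 0.8, 3.0]
width: 55.4
```

>>> {"op": "carry_out", "data": {
  "rows": [
    [[0,0,0],[0,0,0],0],
    [[0,0,0],[0,0,0],0],
    [[0,0,0],[0,0,0],0],
    [[0,0,-0.003],[0,0,0],0],
    [[0,0,-0.017],[0,0,0],0],
    [[0,0,-0.03],[0,0,0],0],
    [[0,0,-0.035],[0,0,0],0],
    [[0,0,-0.035],[0,0,0],0],
    [[0,0,-0.02],[0,0,0],0],
    [[0,0,-0.01],[0,0,0],0],
    [[0,0,0],[0,0,0],0],
    [[0,0,0],[0,0,0],0]
  ]
}}

```text
t: 21.87
ee_pos: [468.6, -270.2, 175.9]
orientation: [-2.282, -2.159, 0.0]
ft_force: [0.6, 0.2, 0.1]
width: 88.0
```

>>> {"op": "carry_out", "data": {
  "rows": [
    [[0,0,0],[0,0,0],0],
    [[0,0,0],[0,0,0],0],
    [[0,0,0],[0,0,0],0]
  ]
}}

```text
t: 22.12
ee_pos: [468.1, -269.9, 174.7]
orientation: [-2.28, -2.158, 0.001]
ft_force: [-0.5, -0.1, -0.0]
width: 88.1
```

Run:
```python
from h import *
o,im,c=snap('w8'); print(o['t'],o['ee_pos'].round(1),pose(o)[1],o['width'],o['qvel'].round(3)[:3])
cv2.imwrite('pics/w8b.png',cv2.resize(im[90:270,230:410,::-1],(540,540),interpolation=cv2.INTER_CUBIC))
```

```text
22.1167 [ 468.1 -269.9  174.7] -0.05499073286009615 88.12739849270413 [ 0.    -0.005 -0.005]
```

View pics/w8b.png

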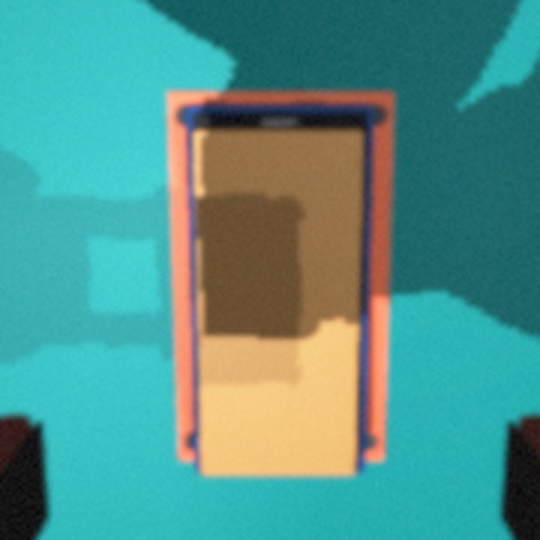

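Cork lies on the phone, far edge row ~133, near edge ~249, phone frame visible each side. Now the numbers.

Run:
```python
from h import *
im=cv2.cvtColor(cv2.imread('pics/w8.png'),cv2.COLOR_BGR2RGB).astype(float); o=readout.get_obs(); c=cam('wrist',o); p,_,M=pose(o)
R_,G,B=[im[...,i] for i in range(3)]
f=lambda P,z,ax:np.round(fit(c,p,M,P,z,ax),4)
print('row220 R',R_[220,284:304].astype(int),R_[220,342:364].astype(int)); print('col',R_[116:140,340].astype(int),'near',B[240:256,320].astype(int))
print('coral far',f(vedge(R_,range(300,345),115,123),4,0))
print('phone far',f(vedge(R_,range(300,312),121,130),23,0),f(vedge(R_,range(334,345),121,130),23,0))
print('cork far',f(vedge(R_,range(306,345),129,138),33,0),'near',f(vedge(B,range(306,340),255,244),33,0))
rows=range(195,238)
print('cork L',f(hedge(R_,rows,292,302),33,1),'R',f(hedge(R_,rows,354,345),33,1))
print('phone L',f(hedge(R_,rows,286,294),23,1),'R',f(hedge(R_,rows,360,353),23,1))
print('coral L',f(hedge(R_,rows,282,289),4,1),'R',f(hedge(R_,rows,366,359),4,1))
```

```text
row220 R [ 64  60  62  94 163 232 249 250 247 232 174 143 197 237 245 246 246 246
 247 246] [244 244 243 244 243 238 213 138  70  83 131 188 236 252 253 249 216 132
  62  47  43  44]
col [ 26  30  34  58 113 152 173 165 127  75  41  25  20  25  22  31  66 107
 138 150 154 153 153 154] near [124 123 123 127 122 125 126 134 154 171 181 188 184 184 186 182]
coral far [7.1497e+01 1.0000e-04]
phone far [66.8082 -0.0718] [ 6.67085e+01 -3.51000e-02]
cork far [5.90851e+01 2.00000e-03] near [-6.29602e+01  4.10000e-03]
cork L [-25.3757   0.0329] R [ 2.89318e+01 -1.14000e-02]
phone L [-3.55779e+01  1.80000e-02] R [ 4.04853e+01 -2.23000e-02]
coral L [-3.91469e+01  1.73000e-02] R [ 4.56121e+01 -3.25000e-02]
```

Run:
```python
from h import *
im=cv2.cvtColor(cv2.imread('pics/w8.png'),cv2.COLOR_BGR2RGB).astype(float); o=readout.get_obs(); c=cam('wrist',o); p,_,M=pose(o)
R_,G,B=im[...,0],im[...,1],im[...,2]
t=lambda u,v,z:((cast(c,[(u,v)],z)-p)@M)[0,:2].round(1)
for v in (205,220,232):
  print(v,R_[v,284:300].astype(int),R_[v,344:364].astype(int)); print((R_-B)[v,284:300].astype(int),(R_-B)[v,344:364].astype(int))
for u,z in ((287.7,4),(294,23),(295.6,33),(348.9,33),(352.4,23),(358.9,4)): print(u,t(u,220,z))
```

```text
205 [ 58  57  70 121 204 243 250 250 247 226 156 142 187 222 231 232] [245 244 245 242 224 165  98  74 113 175 236 252 254 253 241 171  84  46
  38  45]
[-122 -120 -105  -49   48  115  138  140  132  102   18    8   69  107
  112  111] [ 117  117  116  120  115   64  -28  -72  -17   80  143  146  140  132
   97    4  -97 -136 -143 -142]
220 [ 64  60  62  94 163 232 249 250 247 232 174 143 197 237 245 246] [243 244 243 238 213 138  70  83 131 188 236 252 253 249 216 132  62  47
  43  44]
[-138 -140 -133  -95   -7   85  126  141  139  118   52   15   67  107
  113  114] [ 118  117  120  119  110   49  -37  -41   25  106  151  151  146  129
   71  -39 -117 -137 -138 -139]
232 [ 58  57  58  80 142 224 250 252 249 233 187 140 181 232 242 246] [242 242 243 232 197 124  69  91 139 194 239 251 252 240 169  81  42  46
  42  39]
[-141 -140 -139 -116  -45   64  120  140  143  128   67   12   53  104
  119  117] [ 122  120  120  120  100   37  -38  -24   47  121  152  149  146  123
   24  -87 -138 -137 -140 -141]
287.7 [-40.7 -38.4]
294 [-34.3 -29.3]
295.6 [-30.9 -26.7]
348.9 [-30.9  29.6]
352.4 [-34.2  34.4]
358.9 [-40.6  44. ]
```

Cork is off by about -2.4 mm in tool x and -1.1 mm in y. Regrip and mend.

>>> {"op": "carry_out", "data": {
  "rows": [
    [[0,0,0.02],[0,0,0],0],
    [[0,0,0.035],[0,0,0],0],
    [[0,0,0.035],[0,0,0],0],
    [[0,0,0.03],[0,0,0],0],
    [[0,0,0.018],[0,0,0],0],
    [[0,0,0.008],[0,0,0],0],
    [[0,0,0.0038],[0,0,0],0],
    [[0,0,0],[0,0,0],0],
    [[0,0,0],[0,0,0],0],
    [[0,0,0],[0,0,0],0],
    [[0,0,0],[0,0,0],0]
  ]
}}

```text
t: 23.08
ee_pos: [469.7, -270.8, 27.7]
orientation: [2.28, 2.158, 0.001]
ft_force: [0.4, -0.7, -0.6]
width: 88.0
```

>>> {"op": "carry_out", "data": {
  "rows": [
    [[0,0,0],[0,0,0],1],
    [[0,0,0],[0,0,0],1],
    [[0,0,0],[0,0,0],1],
    [[0,0,0],[0,0,0],1],
    [[0,0,0],[0,0,0],1],
    [[0,0,-0.001],[0,0,0],1],
    [[0,0,-0.002],[0,0,0],1],
    [[0.0012,0.0005,0],[0,0,0],1],
    [[0.0012,0.0006,0],[0,0,0],1],
    [[0,0,0],[0,0,0],1],
    [[0,0,0],[0,0,0],1],
    [[0,0,0],[0,0,0],1]
  ]
}}

```text
t: 24.08
ee_pos: [470.1, -267.9, 29.4]
orientation: [-2.281, -2.16, 0.0]
ft_force: [0.9, -0.3, -0.8]
width: 55.3
```

>>> {"op": "carry_out", "data": {
  "rows": [
    [[0,0,0.001],[0,0,0],1],
    [[0,0,0.001],[0,0,0],1],
    [[0,0,0.0008],[0,0,0],1],
    [[0,0,0.0003],[0,0,0],1],
    [[0,0,0],[0,0,0],1],
    [[0,0,0],[0,0,0],1]
  ]
}}

```text
t: 24.58
ee_pos: [470.1, -268.0, 26.6]
orientation: [-2.282, -2.159, 0.0]
ft_force: [-0.8, 0.4, 4.6]
width: 55.8
```

>>> {"op": "carry_out", "data": {
  "rows": [
    [[0,0,0],[0,0,0],0],
    [[0,0,0],[0,0,0],0],
    [[0,0,0],[0,0,0],0],
    [[0,0,-0.003],[0,0,0],0],
    [[0,0,-0.017],[0,0,0],0],
    [[0,0,-0.03],[0,0,0],0],
    [[0,0,-0.035],[0,0,0],0],
    [[0,0,-0.035],[0,0,0],0],
    [[0,0,-0.02],[0,0,0],0],
    [[0,0,-0.01],[0,0,0],0],
    [[0,0,0],[0,0,0],0],
    [[0,0,0],[0,0,0],0]
  ]
}}

```text
t: 25.58
ee_pos: [469.8, -267.8, 175.9]
orientation: [-2.282, -2.159, 0.0]
ft_force: [-0.1, -0.5, -0.0]
width: 87.6
```

>>> {"op": "carry_out", "data": {
  "rows": [
    [[0,0,0],[0,0,0],0],
    [[0,0,0],[0,0,0],0],
    [[0,0,0],[0,0,0],0],
    [[0,0,0],[0,0,0],0]
  ]
}}

```text
t: 25.92
ee_pos: [469.6, -267.7, 175.2]
orientation: [-2.28, -2.158, 0.001]
ft_force: [-0.2, 0.2, 0.4]
width: 87.8
```

Run:
```python
from h import *
o,im,c=snap('w9'); print(o['t'],o['ee_pos'].round(1),pose(o)[1],o['qvel'].round(3)[:3])
cv2.imwrite('pics/w9b.png',cv2.resize(im[90:270,230:410,::-1],(540,540),interpolation=cv2.INTER_CUBIC))
im=im.astype(float); p,_,M=pose(o)
R_,G,B=[im[...,i] for i in range(3)]
f=lambda P,z,ax:np.round(fit(c,p,M,P,z,ax),4)
print('coral far',f(vedge(R_,range(300,345),115,125),4,0))
for u in (300,338): print(R_[114:142,u].astype(int))
print(B[236:256,320].astype(int))
print('cork far',f(vedge(R_,range(306,340),129,140),33,0),'near',f(vedge(B,range(306,340),256,244),33,0))
for v in (205,220,232):
  print(v,R_[v,282:300].astype(int),R_[v,344:364].astype(int))
```

```text
25.9167 [ 469.6 -267.7  175.2] -0.055025573966046015 [ 0.001 -0.007 -0.006]
coral far [6.93086e+01 8.10000e-03]
[ 62  62  65  63  63  66  65  91 164 223 218 164 115  69  39  24  32  42
  80 117 142 150 151 151 150 147 148 150]
[ 29  16  21  21  30  24  32  58 110 153 175 164 132  86  46  31  30  35
  69 114 145 151 151 154 153 152 152 157]
[126 127 126 125 127 125 125 124 127 123 127 134 153 177 183 187 185 182
 184 185]
cork far [ 5.94457e+01 -3.00000e-03] near [-6.28007e+01 -9.00000e-04]
205 [ 58  57  62  76 132 211 245 250 249 240 201 124 102 156 210 228 231 232] [245 245 244 240 213 142  95 128 188 237 252 253 249 220 133  63  47  45
  46  43]
220 [ 59  58  57  67 110 186 238 249 250 246 223 150  98 143 214 240 246 247] [244 244 242 237 207 136 109 145 189 236 252 252 240 170  82  49  45  45
  45  40]
232 [ 60  56  57  64  91 161 232 251 252 248 230 168 103 123 195 235 244 245] [243 242 240 221 160 108 126 165 197 236 251 252 237 161  74  41  43  47
  44  40]
```

View pics/w9b.png

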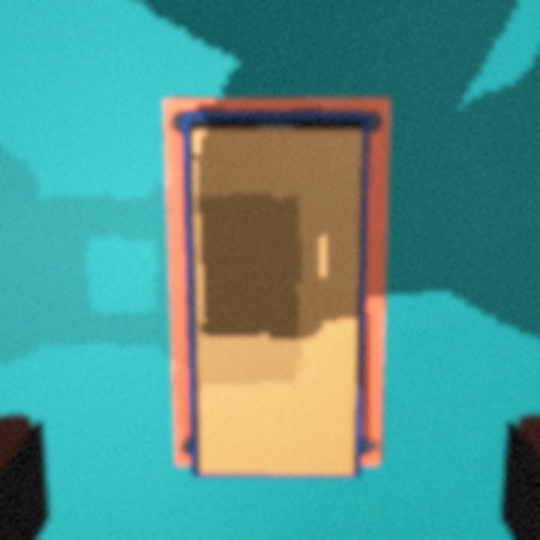

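Cork is now centred (x offset -0.2 mm, side margins equal). Let the arm settle fully and log the stack centre as seen from this pose.

>>> {"op": "carry_out", "data": {
  "rows": [
    [[0,0,0],[0,0,0],0],
    [[0,0,0],[0,0,0],0],
    [[0,0,0],[0,0,0],0],
    [[0,0,0],[0,0,0],0],
    [[0,0,0],[0,0,0],0],
    [[0,0,0],[0,0,0],0]
  ]
}}

```text
t: 26.47
ee_pos: [470.1, -268.0, 176.4]
orientation: [2.282, 2.159, -0.0]
ft_force: [0.4, 0.4, -0.5]
width: 87.8
```

Run:
```python
from h import *
o,im,c=snap('w10'); print(o['t'],o['ee_pos'],pose(o)[1],pose(o)[2][:,2],o['qvel'].round(3)[:3],o['qpos'].round(4))
im=im.astype(float); p,_,M=pose(o)
R_,G,B=[im[...,i] for i in range(3)]
f=lambda P,z,ax:np.round(fit(c,p,M,P,z,ax),4)
print('coral far',f(vedge(R_,range(300,345),115,125),4,0))
print('cork far',f(vedge(R_,range(306,340),129,140),33,0),'near',f(vedge(B,range(306,340),256,244),33,0))
print('cork L',f(hedge(R_,range(205,238),294,304),33,1),'R',f(hedge(R_,range(205,238),350,343),33,1))
for v in (205,220,232):
  print(v,R_[v,282:300].astype(int),R_[v,344:364].astype(int))
go(o,(631.9,-293.7),175,-1.499+np.pi/2)
```

```text
26.4667 [ 470.13265627 -268.03340591  176.43896616] -0.054994925131298195 [ 8.15514057e-05 -9.01916342e-05 -9.99999993e-01] [ 0.    -0.001  0.001] [-0.5401  0.3622  1.8519 -0.      0.9273 -0.4851]
coral far [6.97389e+01 2.30000e-03]
cork far [ 5.96566e+01 -7.00000e-04] near [-6.2378e+01  3.5000e-03]
cork L [-2.65191e+01  2.01000e-02] R [ 2.79271e+01 -3.90000e-03]
205 [ 60  60  68 118 197 242 250 250 247 225 147  93 132 186 224 230 231 232] [245 245 240 217 142  96 131 188 237 252 254 251 229 146  68  45  44  46
  44  47]
220 [ 59  59  66  95 166 232 250 251 247 231 169 106 120 196 239 245 247 247] [244 242 235 199 131  99 137 189 236 251 252 244 188 102  54  45  43  45
  44  42]
232 [ 62  58  53  74 133 221 250 252 249 237 191 120 108 181 230 244 245 245] [243 238 219 163 106 110 146 191 237 251 252 238 163  77  42  43  41  41
  46  45]
turn z -0.127 (or 3.015 ) shift before-turn axes [-16.7 162.9   1.5] after-turn axes [-37.2 159.5   1.5] q6 -0.49 tilt [ 1.e-04 -1.e-04 -1.e+00]
```

>>> {"op": "carry_out", "data": {
  "rows": [
    [[0,0.015,0],[0,0,-0.04],0],
    [[0,0.02,0],[0,0,-0.05],0],
    [[-0.005,0.03,0],[0,0,-0.037],0],
    [[-0.01,0.035,0],[0,0,0],0],
    [[-0.01,0.03,0],[0,0,0],0],
    [[-0.007,0.02,0],[0,0,0],0],
    [[-0.003,0.01,0],[0,0,0],0],
    [[0,0,0],[0,0,0],0],
    [[0,0,0],[0,0,0],0],
    [[0,0,0],[0,0,0],0],
    [[0,0,0],[0,0,0],0],
    [[0,0,0],[0,0,0],0]
  ]
}}

```text
t: 27.52
ee_pos: [631.3, -296.1, 176.6]
orientation: [-2.14, -2.299, 0.0]
ft_force: [0.2, -0.0, 0.3]
width: 87.8
```

>>> {"op": "carry_out", "data": {
  "rows": [
    [[0,0,0],[0,0,0],0],
    [[0,0,0],[0,0,0],0],
    [[0,0,0],[0,0,0],0],
    [[0,0,0],[0,0,0],0]
  ]
}}

```text
t: 27.85
ee_pos: [632.1, -296.2, 176.5]
orientation: [2.14, 2.3, 0.0]
ft_force: [-0.4, -0.3, 0.1]
width: 87.6
```

Run:
```python
from h import *
o,im,c=snap('w11'); print(o['t'],o['ee_pos'],pose(o)[1],pose(o)[2][:,2].round(4),o['qvel'].round(3)[:3])
```

```text
27.85 [ 632.09088625 -296.18129122  176.51357748] 0.07195178340680937 [ 2.e-04 -1.e-04 -1.e+00] [0.001 0.002 0.001]
```

View pics/w11.png

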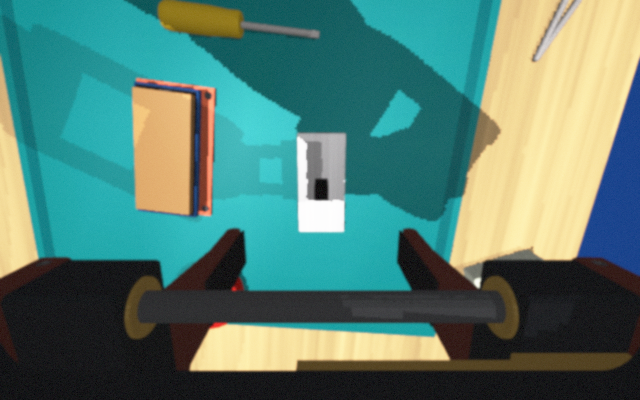

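Plate at columns 297–345, rows 133–232, with the black post near (321,188).

Run:
```python
from h import *
im=cv2.cvtColor(cv2.imread('pics/w11.png'),cv2.COLOR_BGR2RGB).astype(float); o=readout.get_obs(); c=cam('wrist',o);p,_,M=pose(o)
box(c,o,im[...,0],8,297,345,133,232,w=7,tr=8)
d=(im[...,0]<60)&(im[...,1]<60); d[:165]=0;d[210:]=0;d[:,:305]=0;d[:,338:]=0
for a,cc,b in blobs(d,50):
    x,y,w,h=cv2.boundingRect(b); print(a,cc,x,y,w,h)
    for uv,z in (((x+w/2-.5,y-.5),56),((x+w/2-.5,y-.5),50),((x+w/2-.5,y+h-.5),56),((x-.5,y+h-3),56),((x+w-.5,y+h-3),56)): print(uv,((cast(c,[uv],z)-p)@M)[0,:2].round(1))
print(im[170:208,321,0].astype(int), im[197,306:336,0].astype(int), im[185,306:336,0].astype(int))
print('post proj at tool(0,0)+c', [proj(c,(M@np.array([x,0,p[2]-z])+p)).round(1).tolist() for x,z in ((0,56),(0,50),(-7,50),(7,8))])
```

```text
centre x,y 1.97 0.14 len 112.8 wid 52.9 slopes far near L R (x: dy/dx=-) [-0.0025  0.0002  0.0037 -0.0024] yaw 0.0009
231 [320.5 188.9] 315 179 12 20
(320.5, 178.5) [17.7 -0.2]
(320.5, 178.5) [16.5 -0.2]
(320.5, 198.5) [-1.9 -0.2]
(314.5, 196) [ 0.6 -5.9]
(326.5, 196) [0.6 5.6]
[130 134 140 145 146 143 146 130  98  58  25  22  21  16  24   7  10  20
  24  22  24  18  16  21  20  17  16  18  31  82 169 240 252 253 254 254
 254 254] [197 157 134 121 118 120 119 103  71  43  17  24   5  13  16  18  19  12
  16  24  33  71 123 160 172 172 168 169 171 173] [227 174 126 124 119 118 119 108  80  42  17  20  18  18  16   7  20  13
  15  16  30  73 120 161 176 176 171 171 175 173]
post proj at tool(0,0)+c [[[320.7, 196.6]], [[320.7, 195.1]], [[320.7, 202.0]], [[320.8, 179.8]]]
```

>>> {"op": "carry_out", "data": {
  "rows": [
    [[0.0022,0,0.02],[0,0,0],0],
    [[0,0,0.035],[0,0,0],0.2],
    [[0,0,0.035],[0,0,0],0.2],
    [[0,0,0.03],[0,0,0],0.2],
    [[0,0,0.02],[0,0,0],0.2],
    [[0,0,0.012],[0,0,0],0.2],
    [[0,0,0.006],[0,0,0],0.2],
    [[0,0,0],[0,0,0],0.2],
    [[0,0,0],[0,0,0],0.2],
    [[0,0,0],[0,0,0],0.2],
    [[0,0,0],[0,0,0],0.2],
    [[0,0,0],[0,0,0],0.2]
  ]
}}

```text
t: 28.9
ee_pos: [632.8, -294.3, 19.8]
orientation: [2.139, 2.298, 0.001]
ft_force: [0.6, 0.5, 0.0]
width: 70.5
```

>>> {"op": "carry_out", "data": {
  "rows": [
    [[0,0,0],[0,0,0],1],
    [[0,0,0],[0,0,0],1],
    [[0,0,0],[0,0,0],1],
    [[0,0,0],[0,0,0],1],
    [[0,0,0],[0,0,0],1],
    [[0,0,0],[0,0,0],1],
    [[0,0,0],[0,0,0],1],
    [[0,0,0],[0,0,0],1],
    [[0,0,0],[0,0,0],1],
    [[0,0,0],[0,0,0],1]
  ]
}}

```text
t: 29.73
ee_pos: [631.9, -294.0, 18.3]
orientation: [-2.14, -2.3, 0.0]
ft_force: [-0.3, -0.1, -0.7]
width: 14.1
```

Run:
```python
from h import *
o=readout.get_obs(); print(o['ee_pos']); go(o,(470.6,-268.7),118,-.055)
```

```text
[ 631.91748091 -293.95703122   18.31381702]
turn z 0.127 (or -3.015 ) shift before-turn axes [  36.8 -159.1  -99.7] after-turn axes [  16.4 -162.5  -99.7] q6 -0.52 tilt [-2.e-04  1.e-04 -1.e+00]
```

>>> {"op": "carry_out", "data": {
  "rows": [
    [[0,0,-0.005],[0,0,0],1],
    [[0,0,-0.015],[0,0,0],1],
    [[0,0,-0.025],[0,0,0],1],
    [[0,0,-0.025],[0,0,0.04],1],
    [[0,0,-0.02],[0,0,0.05],1],
    [[0,0,-0.01],[0,0,0.037],1],
    [[0.002,-0.01,0],[0,0,0],1],
    [[0.003,-0.025,0],[0,0,0],1],
    [[0.003,-0.03,0],[0,0,0],1],
    [[0.003,-0.03,0],[0,0,0],1],
    [[0.003,-0.03,0],[0,0,0],1],
    [[0.0024,-0.022,0],[0,0,0],1]
  ]
}}

```text
t: 30.73
ee_pos: [483.7, -268.8, 119.3]
orientation: [-2.281, -2.159, 0.0]
ft_force: [-0.5, 0.6, -2.7]
width: 13.5
```

>>> {"op": "carry_out", "data": {
  "rows": [
    [[0,-0.012,0],[0,0,0],1],
    [[0,-0.0035,0.01],[0,0,0],1],
    [[0,0,0.015],[0,0,0],1],
    [[0,0,0.015],[0,0,0],1],
    [[0,0,0.01],[0,0,0],1],
    [[0,0,0.005],[0,0,0],1],
    [[0,0,0],[0,0,0],1],
    [[0,0,0],[0,0,0],1],
    [[0,0,0],[0,0,0],1],
    [[0,0,0],[0,0,0],1],
    [[0,0,0],[0,0,0],1],
    [[0,0,0],[0,0,0],1]
  ]
}}

```text
t: 31.73
ee_pos: [471.0, -268.8, 63.9]
orientation: [2.281, 2.159, 0.0]
ft_force: [-0.1, -0.1, -2.0]
width: 14.0
```

Run:
```python
from h import *
o,im,c=snap('w12'); print(o['t'],o['ee_pos'],pose(o)[1],pose(o)[2][:,2].round(4),o['qvel'].round(3)[:3],o['ft_force'])
cv2.imwrite('pics/s12.png',imaging.get_image('side')[...,::-1])
```

```text
31.7333 [ 470.95487434 -268.82365981   63.880554  ] -0.05496518177518846 [ 8.e-04 -5.e-04 -1.e+00] [-0.001  0.001  0.003] [-0.0565074  -0.06142734 -1.97669612]
```

View pics/w12.png

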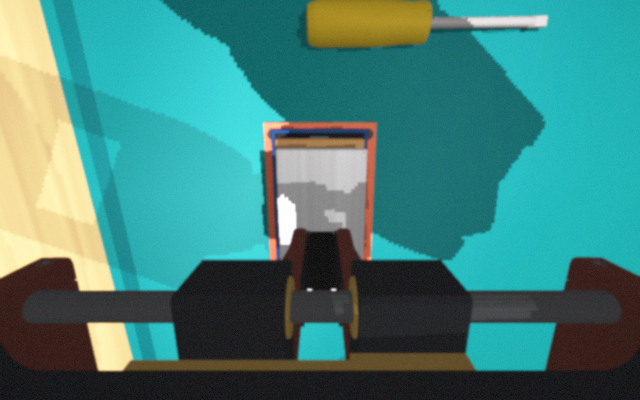

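Plate hovers about 12 mm over the cork: plate far edge row ~149, cork far edge ~140, sides 276–368. I'll compare them in this view.

```bash
cat > pl.py <<'E'
from h import *
im=cv2.cvtColor(cv2.imread('pics/w12.png'),cv2.COLOR_BGR2RGB).astype(float); o=readout.get_obs(); c=cam('wrist',o);p,_,M=pose(o)
cv2.imwrite('pics/w12b.png',cv2.resize(cv2.imread('pics/w12.png')[115:265,250:390],(560,600),interpolation=cv2.INTER_CUBIC))
S=im[...,0]-im[...,2]
print('col R',im[118:158,300,0].astype(int));print('col S',S[118:158,300].astype(int)); print('col S',S[118:158,345].astype(int))
for v in (165,180): print(v,'S L',S[v,262:286].astype(int),'S R',S[v,356:382].astype(int))
E
python3 pl.py
```

```text
col R [ 30  24  31  77 131 173 195 200 201 181 142  81  45  32  31  24  20  25
  28  61 102 136 156 164 167 160 144 129 123 126 135 159 177 193 197 196
 196 197 196 197]
col S [-82 -86 -77 -28  42  99 123 132 128 109  59 -12 -59 -71 -53 -35 -17  -3
   2  28  55  70  82  85  87  82  75  67  60  44  18   5   0  -1   1  -1
   1  -1   0   1]
col S [-87 -84 -74 -21  48  97 125 129 128 111  61  -8 -56 -70 -55 -30 -16  -5
   2  27  53  73  82  87  88  82  77  70  64  43  16   4   0  -1  -3  -1
  -2   0   0   2]
165 S L [-79 -64 -29  25  70  93  96  93  90  65  22 -23 -37 -16  -2  -2   2   1
  -1  -2   0  -1  -1  -1] S R [ -1   2  -1   0  -2   0   0   0   0   8  33  80 119 131 131 130 131 112
  67  -5 -68 -85 -89 -86 -89 -85]
180 S L [-87 -66 -52 -22  30  74  94  95  92  84  57   6 -34 -30 -10  -2   1  -1
   0   0   0   0  -2   1] S R [  0   1  -1   0  -1  -2   0   0   4  18  52  99 125 132 128 127 118  78
  10 -51 -83 -87 -87 -85 -89 -85]
```

View pics/w12b.png

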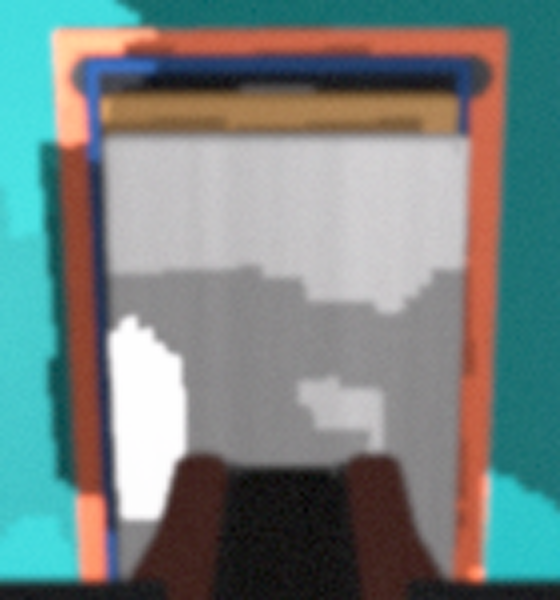

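Run:
```python
from h import *
im=cv2.cvtColor(cv2.imread('pics/w12.png'),cv2.COLOR_BGR2RGB).astype(float); o=readout.get_obs(); c=cam('wrist',o);p,_,M=pose(o)
S=im[...,0]-im[...,2]
t=lambda u,v,z:((cast(c,[(u,v)],z)-p)@M)[0,:2].round(2)
f=lambda P,z,ax:np.round(fit(c,p,M,P,z,ax),4)
zt=p[2]-18.2+8
print('plate top z',zt)
print('cork far',f(vedge(im[...,0],range(282,360),134,143),33,0),'plate far',f(vedge(S,range(282,360),143,153),zt,0))
for v in (140,143): print(v,S[v,268:282].astype(int),S[v,356:372].astype(int))
G=im[...,1]
for v in (152,156,160): print(v,G[v,268:284].astype(int),G[v,360:374].astype(int))
for r in (141,143,145):
  a=268+cross(S[r,270:281])+2; b=370-cross(S[r,358:371][::-1],3)
  print('cork',r,a,b,t(a,r,33)[1],t(b,r,33)[1],(t(a,r,33)+t(b,r,33))[1]/2)
for r in range(152,166,3):
  a=270+cross(G[r,270:284]); b=376-cross(G[r,360:377][::-1])
  print('plate',r,a,b,t(a,r,zt)[1],t(b,r,zt)[1],(t(a,r,zt)+t(b,r,zt))[1]/2)
```

```text
plate top z 53.49061377130455
cork far [ 6.05942e+01 -3.00000e-04] plate far [ 5.66103e+01 -1.10000e-03]
140 [ 111  113  104   29  -74 -104  -42   47   93   90   84   84   82   84] [ 84  86  84  84  81  83  80  66  23 -28 -27  29  82 111 122 126]
143 [113 112 107  65 -41 -97 -44  49 102 100  88  88  88  85] [ 89  88  88  87  85  88  84  71  30 -22  -8  55 108 125 129 129]
152 [ 89  79  78  83  89 102 106 123 155 182 186 189 191 193 192 194] [204 203 200 192 187 191 177 146 117 107 105 104 105 107]
156 [ 69  70  71  68  58  61  67  97 142 172 184 191 191 192 195 195] [203 205 206 202 201 194 172 138 112 106 104 104 104 105]
160 [ 74  74  69  64  59  50  55  84 129 167 186 187 191 195 196 196] [205 202 203 198 199 192 169 134 111 105 105 104 104 103]
cork 141 274.8269230769231 368.1 -28.61 29.71 0.5500000000000007
cork 143 275.0188679245283 367.9622641509434 -28.54 29.68 0.5700000000000003
cork 145 275.625 367.99 -28.21 29.74 0.7649999999999988
plate 152 275.5078125 366.7096774193548 -25.38 26.07 0.34500000000000064
plate 155 275.6602564102564 366.5390625 -25.36 26.03 0.33500000000000085
plate 158 275.78333333333336 366.3181818181818 -25.35 25.98 0.3149999999999995
plate 161 275.8724489795918 366.3357142857143 -25.37 26.05 0.33999999999999986
plate 164 276.0064102564103 366.23125 -25.36 26.06 0.34999999999999964
```

>>> {"op": "carry_out", "data": {
  "rows": [
    [[-0.0008,-0.0011,0.002],[0,0,0],1],
    [[0,0,0.004],[0,0,0],1],
    [[0,0,0.003],[0,0,0],1],
    [[0,0,0.001],[0,0,0],1],
    [[0,0,0],[0,0,0],1],
    [[0,0,0],[0,0,0],1],
    [[0,0,0],[0,0,0],1],
    [[0,0,0],[0,0,0],1]
  ]
}}

```text
t: 32.5
ee_pos: [469.6, -269.4, 53.5]
orientation: [2.282, 2.159, 0.0]
ft_force: [-0.3, 0.5, -2.2]
width: 13.8
```

>>> {"op": "carry_out", "data": {
  "rows": [
    [[0,0,0.0007],[0,0,0],1],
    [[0,0,0.0007],[0,0,0],1],
    [[0,0,0],[0,0,0],1],
    [[0,0,0],[0,0,0],1]
  ]
}}

```text
t: 32.83
ee_pos: [469.4, -269.4, 51.9]
orientation: [-2.282, -2.159, 0.0]
ft_force: [-0.7, 0.6, -2.2]
width: 13.9
```

>>> {"op": "carry_out", "data": {
  "rows": [
    [[0,0,0.0005],[0,0,0],1],
    [[0,0,0],[0,0,0],1],
    [[0,0,0],[0,0,0],1]
  ]
}}

```text
t: 33.08
ee_pos: [469.5, -269.4, 51.5]
orientation: [-2.282, -2.16, 0.0]
ft_force: [0.5, -0.3, -0.7]
width: 13.8
```

>>> {"op": "carry_out", "data": {
  "rows": [
    [[0,0,0.0005],[0,0,0],1],
    [[0,0,0],[0,0,0],1],
    [[0,0,0],[0,0,0],1]
  ]
}}

```text
t: 33.33
ee_pos: [469.6, -269.5, 51.2]
orientation: [2.282, 2.159, 0.0]
ft_force: [-0.9, 0.6, 3.7]
width: 14.0
```

>>> {"op": "carry_out", "data": {
  "rows": [
    [[0,0,0],[0,0,0],0.5],
    [[0,0,0],[0,0,0],0.3],
    [[0,0,0],[0,0,0],0],
    [[0,0,0],[0,0,0],0],
    [[0,0,-0.005],[0,0,0],0],
    [[0,0,-0.02],[0,0,0],0],
    [[0,0,-0.035],[0,0,0],0],
    [[0,0,-0.035],[0,0,0],0],
    [[0,0,-0.025],[0,0,0],0],
    [[0,0,-0.015],[0,0,0],0],
    [[0,0,-0.005],[0,0,0],0],
    [[0,0,0],[0,0,0],0]
  ]
}}

```text
t: 34.33
ee_pos: [470.2, -269.8, 192.5]
orientation: [2.28, 2.158, 0.001]
ft_force: [-0.1, -0.3, -0.6]
width: 87.1
```

>>> {"op": "carry_out", "data": {
  "rows": [
    [[0,0,0],[0,0,0],0],
    [[0,0,0],[0,0,0],0],
    [[0,0,0],[0,0,0],0],
    [[0,0,0],[0,0,0],0],
    [[0,0,0],[0,0,0],0],
    [[0,0,0],[0,0,0],0],
    [[0,0,0],[0,0,0],0]
  ]
}}

```text
t: 34.92
ee_pos: [469.4, -269.4, 190.6]
orientation: [-2.281, -2.159, 0.0]
ft_force: [-0.6, 0.0, 0.2]
width: 87.8
```

Run:
```python
from h import *
o,im,c=snap('w13'); print(o['t'],o['ee_pos'],pose(o)[1],pose(o)[2][:,2].round(4),o['qvel'].round(3)[:3])
cv2.imwrite('pics/w13b.png',cv2.resize(im[90:270,230:410,::-1],(540,540),interpolation=cv2.INTER_CUBIC))
```

```text
34.9167 [ 469.39421487 -269.36434886  190.63802423] -0.055029486892571006 [-5.e-04  3.e-04 -1.e+00] [ 0.    -0.004 -0.001]
```

View pics/w13b.png

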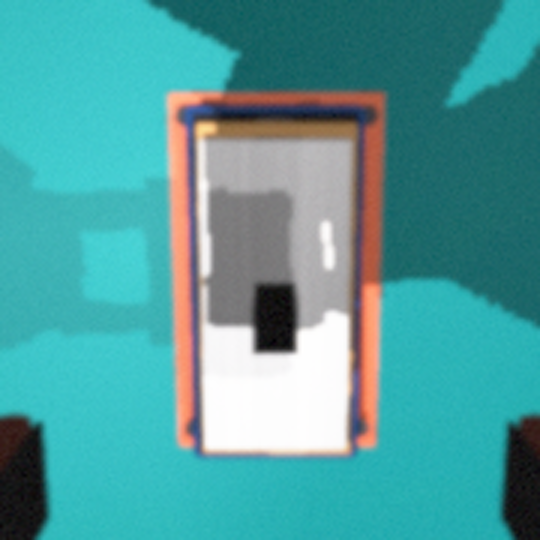

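Plate sits square with even margins all round; measure it, and the post, for the rings.

Run:
```python
from h import *
im=cv2.cvtColor(cv2.imread('pics/w13.png'),cv2.COLOR_BGR2RGB).astype(float); o=readout.get_obs(); c=cam('wrist',o);p,_,M=pose(o)
S=im[...,0]-im[...,2]; B=im[...,2]
f=lambda P,z,ax:np.round(fit(c,p,M,P,z,ax),3)
print('coral far',f(vedge(im[...,0],range(296,348),116,125),4,0),'cork far',f(vedge(im[...,0],range(300,345),127,134),33,0),'plate far',f(vedge(S,range(302,343),131,139),41,0))
print('near B',B[232:248,310].astype(int),'R',im[232:248,310,0].astype(int))
print('plate near',f(vedge(S,range(302,343),244,236),41,0) )
for v in (205,225): print('S',S[v,284:302].astype(int),S[v,342:362].astype(int)); print('B',B[v,284:302].astype(int),B[v,342:362].astype(int))
d=(im.max(2)<50)[:,:]; d[:180]=0;d[212:]=0;d[:,:305]=0;d[:,338:]=0
for a,cc,b in blobs(d,50): print(a,cc,cv2.boundingRect(b))
t=lambda u,v,z:((cast(c,[(u,v)],z)-p)@M)[0,:2].round(2)
print(im[178:212,322,0].astype(int),im[204,308:336,0].astype(int))
```

```text
coral far [ 7.1352e+01 -4.0000e-03] cork far [ 6.1089e+01 -2.0000e-03] plate far [56.257 -0.   ]
near B [253 254 254 254 253 253 251 231 182 166 174 183 190 186 188 188] R [253 254 254 254 254 253 252 246 219 154  89  54  51  46  50  49]
plate near [-5.8774e+01 -7.0000e-03]
S [-134 -132 -125  -76   13   91  131  139  135   98   15  -23   23   27
    5    1    1   -1] [   0   -1    0    3   22   28    8   30   97  145  149  140  131   92
   -9 -104 -137 -138 -141 -142]
B [193 192 193 185 170 147 118 111 112 127 137 127 135 192 236 246 247 248] [253 253 251 237 166  99  85  84  79  90 103 114 122 148 173 183 187 183
 185 186]
S [-140 -142 -139 -114  -37   69  120  137  142  124   55  -16   -8   14
    6    1    0    0] [   0    0    1    6    9  -24  -39   21  105  150  149  144  123   43
  -70 -130 -141 -143 -141 -140]
B [199 200 200 195 180 158 131 115 107 105 114 119 121 174 235 251 253 254] [252 251 246 219 151 123 129 108  82  85 103 108 120 148 173 181 183 186
 183 182]
249 [321.1 194.9] (315, 185, 13, 21)
[122 120 122 123 119 109  84  46  19  17  18  15   5  16  24  19  13  17
  14  11  16  22  18  23  17  20  19  24  58 137 215 242 245 246] [249 248 247 247 246 227 161  85  35  19  14  11   6  17  19  18  14  11
  25  53 136 224 252 254 254 254 254 254]
```

Plate offset 0.2 mm along the length and under 0.5 mm sideways, good. Now the wide ring.

>>> {"op": "carry_out", "data": {
  "rows": [
    [[0.012,-0.001,0],[0,0,0],0],
    [[0.025,-0.002,0],[0,0,0],0],
    [[0.037,-0.003,0],[0,0,0],0],
    [[0.038,-0.003,0],[0,0,0],0],
    [[0.038,-0.003,0],[0,0,0],0],
    [[0.038,-0.003,0],[0,0,0],0],
    [[0.038,-0.003,0],[0,0,0],0],
    [[0.038,-0.003,0],[0,0,0],0],
    [[0.038,-0.003,0],[0,0,0],0],
    [[0.038,-0.003,0],[0,0,0],0],
    [[0.038,-0.003,0],[0,0,0],0],
    [[0.038,-0.003,0],[0,0,0],0]
  ]
}}

```text
t: 35.97
ee_pos: [458.4, 150.2, 191.2]
orientation: [2.281, 2.16, 0.001]
ft_force: [1.1, 0.3, 0.7]
width: 87.8
```

>>> {"op": "carry_out", "data": {
  "rows": [
    [[0.038,-0.003,0],[0,0,0],0],
    [[0.038,-0.003,0.005],[0,0,0],0],
    [[0.035,-0.002,0.005],[0,0,0],0],
    [[0.02,0,0.005],[0,0,0],0],
    [[0.01,0,0],[0,0,0],0],
    [[0,0,0],[0,0,0],0],
    [[0,0,0],[0,0,0],0],
    [[0,0,0],[0,0,0],0],
    [[0,0,0],[0,0,0],0],
    [[0,0,0],[0,0,0],0],
    [[0,0,0],[0,0,0],0],
    [[0,0,0],[0,0,0],0]
  ]
}}

```text
t: 36.97
ee_pos: [459.4, 288.4, 176.2]
orientation: [2.283, 2.158, 0.0]
ft_force: [-0.3, -0.2, 0.2]
width: 87.8
```

Run:
```python
from h import *
o,im,c=snap('w14'); print(o['t'],o['ee_pos'],pose(o)[1],pose(o)[2][:,2].round(4),o['qvel'].round(3)[:3])
```

```text
36.9667 [459.39142578 288.40721958 176.1821846 ] -0.056039720928682216 [ 2.e-04  1.e-04 -1.e+00] [ 0.005  0.003 -0.002]
```

View pics/w14.png

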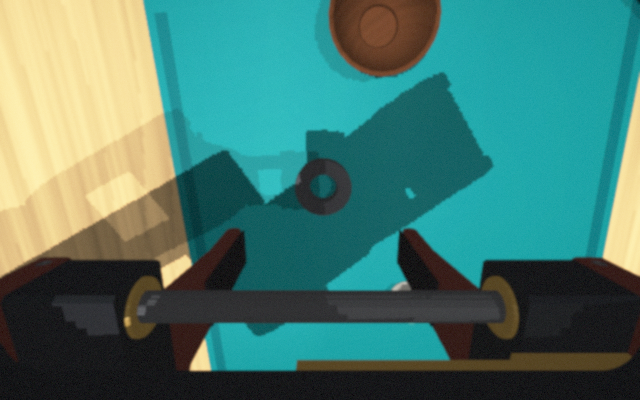

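Ring centred near (323,186), outer columns 295–351, between the jaws and clear of the bowl. Measure from the outer silhouette (near edge and sides at the 20 mm top; far edge at its foot).

```bash
cat > ring.py <<'E'
from h import *
import sys
def ring(name,D,dark,z=20,win=(285,362,145,225)):
    im=cv2.cvtColor(cv2.imread(f'pics/{name}.png'),cv2.COLOR_BGR2RGB); o=readout.get_obs(); c=cam('wrist',o);p,_,M=pose(o)
    H=hsv(im); teal=(abs(H[...,0].astype(int)-90)<12)&(H[...,1]>110)
    m=~teal; k=np.zeros_like(m); k[win[2]:win[3],win[0]:win[1]]=1; m&=k
    m=cv2.morphologyEx(m.astype(np.uint8),cv2.MORPH_OPEN,np.ones((3,3)))
    b=max(blobs(m,100),key=lambda q:q[0]); u,v,w,h=cv2.boundingRect(b[2]); print(b[0],b[1],u,v,w,h)
    q=cv2.findContours(b[2],cv2.RETR_EXTERNAL,cv2.CHAIN_APPROX_NONE)[0]; q=max(q,key=len)[:,0].astype(float)
    # push contour half a pixel outward
    cc=q.mean(0); q=q+(q-cc)/np.linalg.norm(q-cc,axis=1)[:,None]*.5
    t=((cast(c,q,z)-p)@M)[:,:2]
    # nearer half only (top rim is the silhouette there): circle fit
    s=t[t[:,0]<t[:,0].mean()+2]
    A=np.c_[2*s,np.ones(len(s))]; x=np.linalg.lstsq(A,(s**2).sum(1),rcond=None)[0]; r=np.sqrt(x[2]+x[0]**2+x[1]**2)
    print('circle tool xy',x[:2].round(2),'D',(2*r).round(1),'want',D)
    print('extents y',t[:,1].min().round(1),t[:,1].max().round(1),'near x + R',(t[:,0].min()+D/2).round(2),'far(foot) - R',(((cast(c,q,0)-p)@M)[:,0].max()-D/2).round(2))
if __name__=='__main__': ring(sys.argv[1],float(sys.argv[2]),1)
E
python3 ring.py w14 62
```

```text
1988 [322.9 186.8] 295 159 56 56
circle tool xy [0.6  2.12] D 60.3 want 62.0
extents y -28.4 32.0 near x + R 1.67 far(foot) - R -1.32
```

>>> {"op": "carry_out", "data": {
  "rows": [
    [[0.0004,0.0019,0.02],[0,0,0],0],
    [[0,0,0.037],[0,0,0],0],
    [[0,0,0.037],[0,0,0],0],
    [[0,0,0.035],[0,0,0],0],
    [[0,0,0.025],[0,0,0],0],
    [[0,0,0.012],[0,0,0],0],
    [[0,0,0.006],[0,0,0],0],
    [[0,0,0],[0,0,0],0],
    [[0,0,0],[0,0,0],0],
    [[0,0,0],[0,0,0],0],
    [[0,0,0],[0,0,0],0],
    [[0,0,0],[0,0,0],0]
  ]
}}

```text
t: 38.02
ee_pos: [461.9, 289.8, 5.3]
orientation: [2.281, 2.159, 0.004]
ft_force: [-0.8, -0.0, -0.7]
width: 88.1
```

>>> {"op": "carry_out", "data": {
  "rows": [
    [[0,0,0],[0,0,0],0],
    [[0,0,0],[0,0,0],1],
    [[0,0,0],[0,0,0],1],
    [[0,0,0],[0,0,0],1],
    [[0,0,0],[0,0,0],1],
    [[0,0,0],[0,0,0],1],
    [[0,0,0],[0,0,0],1],
    [[0,0,0],[0,0,0],1]
  ]
}}

```text
t: 38.68
ee_pos: [461.1, 289.3, 4.0]
orientation: [2.282, 2.159, -0.0]
ft_force: [-0.3, 0.8, 0.9]
width: 61.5
```

>>> {"op": "carry_out", "data": {
  "rows": [
    [[0,0,-0.005],[0,0,0],1],
    [[0,0,-0.015],[0,0,0],1],
    [[0,0,-0.03],[0,0,0],1],
    [[0,0,-0.035],[0,0,0],1],
    [[-0.005,0,-0.035],[0,0,0],1],
    [[-0.015,0.001,-0.02],[0,0,0],1],
    [[-0.025,0.002,-0.01],[0,0,0],1],
    [[-0.035,0.003,0],[0,0,0],1],
    [[-0.035,0.003,0],[0,0,0],1],
    [[-0.035,0.003,0],[0,0,0],1],
    [[-0.035,0.003,0],[0,0,0],1],
    [[-0.035,0.003,0],[0,0,0],1]
  ]
}}

```text
t: 39.68
ee_pos: [466.0, 67.1, 153.9]
orientation: [-2.281, -2.16, 0.001]
ft_force: [1.0, 0.4, -3.8]
width: 61.1
```

>>> {"op": "carry_out", "data": {
  "rows": [
    [[-0.035,0.003,0],[0,0,0],1],
    [[-0.035,0.003,0],[0,0,0],1],
    [[-0.035,0.003,0],[0,0,0],1],
    [[-0.035,0.003,0],[0,0,0],1],
    [[-0.035,0.003,0],[0,0,0],1],
    [[-0.035,0.003,0],[0,0,0],1],
    [[-0.035,0.003,0],[0,0,0],1],
    [[-0.035,0,0],[0,0,0],1],
    [[-0.03,0,0],[0,0,0],1],
    [[-0.017,0,0],[0,0,0],1],
    [[-0.0082,0,0],[0,0,0],1],
    [[0,0,0],[0,0,0],1]
  ]
}}

```text
t: 40.68
ee_pos: [469.0, -268.3, 153.7]
orientation: [-2.284, -2.157, 0.0]
ft_force: [-0.2, 1.2, -4.7]
width: 61.1
```

>>> {"op": "carry_out", "data": {
  "rows": [
    [[0,0,0.01],[0,0,0],1],
    [[0,0,0.018],[0,0,0],1],
    [[0,0,0.012],[0,0,0],1],
    [[0,0,0.005],[0,0,0],1],
    [[0,0,0],[0,0,0],1],
    [[0,0,0],[0,0,0],1],
    [[0,0,0],[0,0,0],1],
    [[0,0,0],[0,0,0],1],
    [[0,0,0],[0,0,0],1],
    [[0,0,0],[0,0,0],1]
  ]
}}

```text
t: 41.52
ee_pos: [469.8, -267.4, 109.5]
orientation: [2.281, 2.159, 0.0]
ft_force: [-0.2, -0.2, -3.5]
width: 61.5
```

Run:
```python
from h import *
o,im,c=snap('w15'); print(o['t'],o['ee_pos'],pose(o)[1],pose(o)[2][:,2].round(4),o['qvel'].round(3)[:3])
cv2.imwrite('pics/w15b.png',cv2.resize(im[110:290,230:410,::-1],(540,540),interpolation=cv2.INTER_CUBIC))
go(o,(469.5,-269.5),105,-.055)
```

```text
41.5167 [ 469.79748694 -267.37474674  109.48012363] -0.055046890821153854 [ 8.e-04 -5.e-04 -1.e+00] [-0.002  0.002  0.002]
turn z -0.0 (or 3.142 ) shift before-turn axes [-2.1 -0.2  4.5] after-turn axes [-2.1 -0.2  4.5] q6 -0.48 tilt [ 8.e-04 -5.e-04 -1.e+00]
```

View pics/w15b.png

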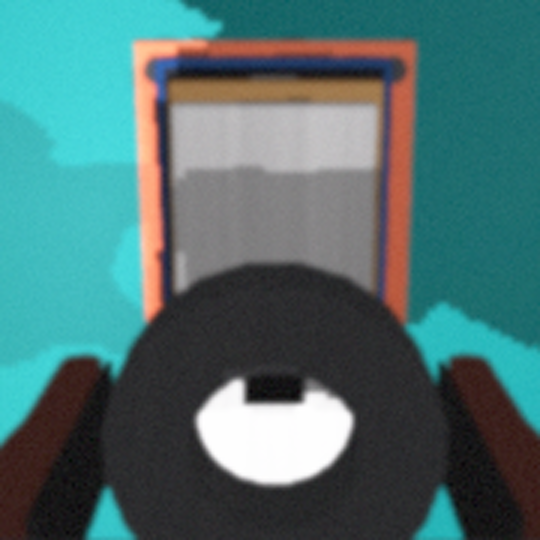

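Run:
```python
from h import *
im=cv2.cvtColor(cv2.imread('pics/w15.png'),cv2.COLOR_BGR2RGB).astype(float); o=readout.get_obs(); c=cam('wrist',o);p,_,M=pose(o)
S=im[...,0]-im[...,2]; R_=im[...,0]
f=lambda P,z,ax:np.round(fit(c,p,M,P,z,ax),3)
t=lambda u,v,z:((cast(c,[(u,v)],z)-p)@M)[0,:2].round(2)
zb=p[2]-3.9
print('cork far',f(vedge(R_,range(290,355),131,141),33,0),'plate far',f(vedge(S,range(290,355),139,149),41,0))
print(R_[236:250,321].astype(int)); 
v=236+cross(R_[236:250,321]); print('post near edge row',v,'z56',t(321,v,89),'z50',t(321,v,83))
print(R_[234+30:282,321].astype(int)); v=278-cross(R_[262:279,321][::-1]); print('bore near rim',v,t(321,v,zb+20))
print(R_[190:206,321].astype(int)); v=190+cross(R_[190:206,321]); print('outer far',v,'top',t(321,v,zb+20),'foot',t(321,v,zb))
rows=(248,252); 
for r in rows:
  s=R_[r,285:360]; i=np.where(s>130)[0]; a,b=285+i.min()-.5,285+i.max()+.5; print('bore',a,b,t(a,r,zb+20)[1],t(b,r,zb+20)[1])
s=R_[240,305:340].astype(int); print(s)
for u in (311.9,330.9): print('post side',t(u,240,89),t(u,240,83))
```

```text
cork far [ 5.9333e+01 -2.0000e-03] plate far [54.417  0.   ]
[ 19  23  18  13  19  25  24  57 140 219 243 250 253 254]
post near edge row 243.93975903614458 z56 [-6.23  0.29] z50 [-8.79  0.28]
[253 253 253 253 253 251 227 152  82  42  39  37  40  40  36  41  40  38]
bore near rim 271.0892857142857 [-6.18  0.32]
[128 130 128 128 130 128 118  95  64  46  36  36  39  45  45  40]
outer far 197.31451612903226 top [34.33  0.31] foot [29.2   0.29]
bore 295.5 347.5 -12.95 14.11
bore 295.5 347.5 -13.0 14.16
[239 246 248 249 245 226 149  68  13  23  17  17  19  22  17  20  19  27
  22  20  23  23  15  19  22  54 105 147 175 177 178 172 165 144 114]
post side [-3.49 -5.59] [-5.97 -5.79]
post side [-3.49  6.68] [-5.96  6.89]
```

Ring and post centres agree within 0.1 mm in x (-1.75 / -1.8) and y (0.57 / 0.55). Lowering straight down.

>>> {"op": "carry_out", "data": {
  "rows": [
    [[0,0,0.005],[0,0,0],1],
    [[0,0,0.01],[0,0,0],1],
    [[0,0,0.015],[0,0,0],1],
    [[0,0,0.012],[0,0,0],1],
    [[0,0,0.01],[0,0,0],1],
    [[0,0,0.005],[0,0,0],1],
    [[0,0,0.002],[0,0,0],1],
    [[0,0,0],[0,0,0],1],
    [[0,0,0],[0,0,0],1],
    [[0,0,0],[0,0,0],1],
    [[0,0,0],[0,0,0],1],
    [[0,0,0],[0,0,0],1]
  ]
}}

```text
t: 42.57
ee_pos: [469.8, -267.4, 50.5]
orientation: [2.281, 2.159, 0.0]
ft_force: [-0.3, 0.4, -4.4]
width: 61.4
```

>>> {"op": "carry_out", "data": {
  "rows": [
    [[0,0,0.001],[0,0,0],1],
    [[0,0,0.001],[0,0,0],1],
    [[0,0,0.001],[0,0,0],1],
    [[0,0,0.0005],[0,0,0],1],
    [[0,0,0.0005],[0,0,0],1],
    [[0,0,0.0005],[0,0,0],1],
    [[0,0,0],[0,0,0],1],
    [[0,0,0],[0,0,0],1],
    [[0,0,0],[0,0,0],1]
  ]
}}

```text
t: 43.32
ee_pos: [469.5, -267.2, 45.5]
orientation: [-2.282, -2.159, 0.0]
ft_force: [-0.3, -0.3, -5.3]
width: 61.8
```

>>> {"op": "carry_out", "data": {
  "rows": [
    [[0,0,0.0005],[0,0,0],1],
    [[0,0,0],[0,0,0],1],
    [[0,0,0],[0,0,0],1],
    [[0,0,0],[0,0,0],1]
  ]
}}

```text
t: 43.65
ee_pos: [469.5, -267.2, 45.0]
orientation: [2.282, 2.159, 0.0]
ft_force: [0.2, 0.4, -3.8]
width: 61.3
```

>>> {"op": "carry_out", "data": {
  "rows": [
    [[0,0,0.0004],[0,0,0],1],
    [[0,0,0],[0,0,0],1],
    [[0,0,0],[0,0,0],1],
    [[0,0,0],[0,0,0],1]
  ]
}}

```text
t: 43.98
ee_pos: [469.5, -267.2, 44.9]
orientation: [2.282, 2.159, 0.0]
ft_force: [-2.3, 1.4, 5.1]
width: 61.5
```

>>> {"op": "carry_out", "data": {
  "rows": [
    [[0,0,0.0004],[0,0,0],1],
    [[0,0,0],[0,0,0],1],
    [[0,0,0],[0,0,0],1],
    [[0,0,0],[0,0,0],1]
  ]
}}

```text
t: 44.32
ee_pos: [469.5, -267.2, 44.9]
orientation: [2.282, 2.159, -0.0]
ft_force: [-4.0, 0.9, 9.8]
width: 61.6
```

>>> {"op": "carry_out", "data": {
  "rows": [
    [[0,0,-0.0004],[0,0,0],1],
    [[0,0,0],[0,0,0],0],
    [[0,0,0],[0,0,0],0],
    [[0,0,0],[0,0,0],0],
    [[0,0,-0.005],[0,0,0],0],
    [[0,0,-0.02],[0,0,0],0],
    [[0,0,-0.035],[0,0,0],0],
    [[0,0,-0.035],[0,0,0],0],
    [[0,0,-0.025],[0,0,0],0],
    [[0,0,-0.012],[0,0,0],0],
    [[0,0,0],[0,0,0],0],
    [[0,0,0],[0,0,0],0]
  ]
}}

```text
t: 45.32
ee_pos: [469.8, -267.4, 177.1]
orientation: [2.28, 2.158, 0.001]
ft_force: [-0.6, 0.4, 0.2]
width: 87.9
```

>>> {"op": "carry_out", "data": {
  "rows": [
    [[0,0,0],[0,0,0],0],
    [[0,0,0],[0,0,0],0],
    [[0,0,0],[0,0,0],0],
    [[0,0,0],[0,0,0],0],
    [[0,0,0],[0,0,0],0]
  ]
}}

```text
t: 45.73
ee_pos: [469.2, -267.0, 175.8]
orientation: [-2.281, -2.159, 0.001]
ft_force: [-0.3, 0.2, -0.2]
width: 87.8
```

Run:
```python
from h import *
o,im,c=snap('w16'); print(o['t'],o['ee_pos'],pose(o)[1],pose(o)[2][:,2].round(4),o['qvel'].round(3)[:3])
cv2.imwrite('pics/w16b.png',cv2.resize(im[90:270,230:410,::-1],(540,540),interpolation=cv2.INTER_CUBIC))
go(o,(641,-5),175,-.055)
```

```text
45.7333 [ 469.22558547 -267.04044726  175.84211712] -0.05499831558303558 [-1.1e-03  6.0e-04 -1.0e+00] [ 0.    -0.005 -0.003]
turn z 0.0 (or -3.142 ) shift before-turn axes [271.1 157.1   0.8] after-turn axes [271.1 157.1   0.8] q6 -0.48 tilt [-1.1e-03  6.0e-04 -1.0e+00]
```

View pics/w16b.png

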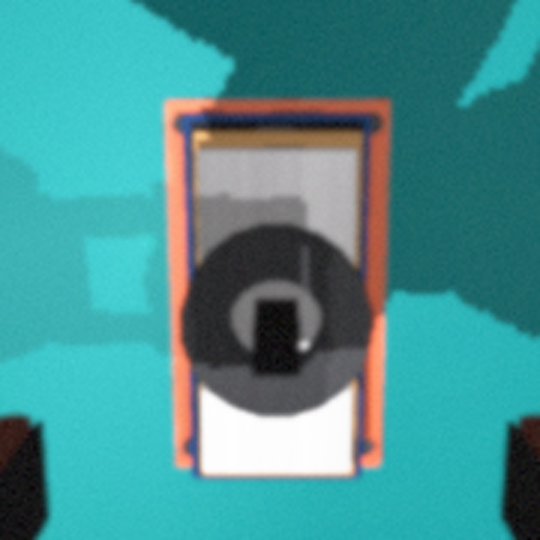

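Ring lies flat and centred round the post (ring columns 182–373, plate mid ~277 in the crop). Now the brass ring.

>>> {"op": "carry_out", "data": {
  "rows": [
    [[0.012,0.007,0],[0,0,0],0],
    [[0.025,0.014,0],[0,0,0],0],
    [[0.032,0.019,0],[0,0,0],0],
    [[0.034,0.02,0],[0,0,0],0],
    [[0.034,0.02,0],[0,0,0],0],
    [[0.034,0.02,0],[0,0,0],0],
    [[0.034,0.02,0],[0,0,0],0],
    [[0.03,0.018,0],[0,0,0],0],
    [[0.022,0.012,0],[0,0,0],0],
    [[0.012,0.007,0],[0,0,0],0],
    [[0.002,0,0],[0,0,0],0],
    [[0,0,0],[0,0,0],0]
  ]
}}

```text
t: 46.78
ee_pos: [640.7, -5.1, 176.1]
orientation: [-2.28, -2.16, 0.001]
ft_force: [-0.4, 0.4, 1.1]
width: 87.9
```

>>> {"op": "carry_out", "data": {
  "rows": [
    [[0,0,0],[0,0,0],0],
    [[0,0,0],[0,0,0],0],
    [[0,0,0],[0,0,0],0],
    [[0,0,0],[0,0,0],0],
    [[0,0,0],[0,0,0],0],
    [[0,0,0],[0,0,0],0],
    [[0,0,0],[0,0,0],0],
    [[0,0,0],[0,0,0],0]
  ]
}}

```text
t: 47.45
ee_pos: [641.2, -5.3, 176.6]
orientation: [2.282, 2.159, 0.0]
ft_force: [0.3, 0.0, 0.1]
width: 87.7
```

```bash
python3 - <<'E'
from h import *
o,im,c=snap('w17'); print(o['t'],o['ee_pos'],pose(o)[1],pose(o)[2][:,2].round(4),o['qvel'].round(3)[:3])
E
python3 ring.py w17 48
```

```text
47.45 [641.16307796  -5.32884214 176.59529662] -0.05508386745812201 [ 0. -0. -1.] [0.002 0.    0.   ]
1292 [323.  189.4] 301 166 45 47
circle tool xy [-3.25  2.42] D 48.4 want 48.0
extents y -22.0 26.7 near x + R -3.16 far(foot) - R -2.22
```

View pics/w17.png

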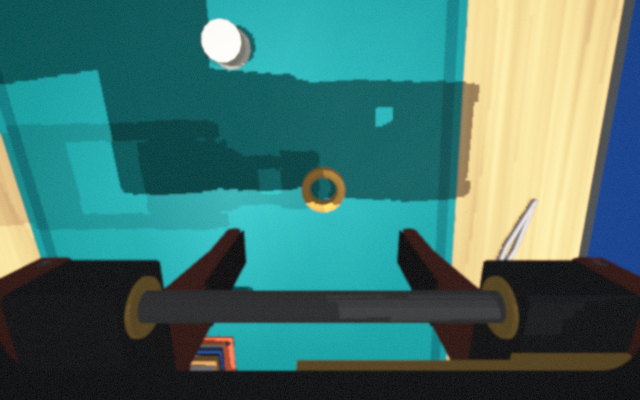

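Brass ring at (323,189), clear all round; diameter 48.4 matches. Centre (-3.0, 2.4) in tool frame.

>>> {"op": "carry_out", "data": {
  "rows": [
    [[-0.003,0.0024,0.02],[0,0,0],0],
    [[0,0,0.037],[0,0,0],0],
    [[0,0,0.037],[0,0,0],0],
    [[0,0,0.035],[0,0,0],0],
    [[0,0,0.025],[0,0,0],0],
    [[0,0,0.012],[0,0,0],0],
    [[0,0,0.006],[0,0,0],0],
    [[0,0,0],[0,0,0],0],
    [[0,0,0],[0,0,0],0],
    [[0,0,0],[0,0,0],0],
    [[0,0,0],[0,0,0],0],
    [[0,0,0],[0,0,0],0]
  ]
}}

```text
t: 48.5
ee_pos: [644.4, -8.4, 6.1]
orientation: [2.28, 2.158, 0.003]
ft_force: [-0.4, -1.1, -0.1]
width: 87.8
```

>>> {"op": "carry_out", "data": {
  "rows": [
    [[0,0,0],[0,0,0],0],
    [[0,0,0],[0,0,0],1],
    [[0,0,0],[0,0,0],1],
    [[0,0,0],[0,0,0],1],
    [[0,0,0],[0,0,0],1],
    [[0,0,0],[0,0,0],1],
    [[0,0,0],[0,0,0],1],
    [[0,0,0],[0,0,0],1],
    [[0,0,0],[0,0,0],1]
  ]
}}

```text
t: 49.25
ee_pos: [643.3, -8.4, 4.5]
orientation: [-2.282, -2.159, 0.0]
ft_force: [-0.5, 0.8, 0.5]
width: 47.1
```

Run:
```python
from h import *
o=readout.get_obs(); print(o['ee_pos'],o['width']); go(o,(469.5,-267.2),130,-.055)
```

```text
[643.32397118  -8.35381958   4.48026924] 47.08868812454294
turn z -0.0 (or 3.142 ) shift before-turn axes [-268.  -159.4 -125.5] after-turn axes [-268.  -159.4 -125.5] q6 0.02 tilt [-2.e-04  0.e+00 -1.e+00]
```

>>> {"op": "carry_out", "data": {
  "rows": [
    [[0,0,-0.005],[0,0,0],1],
    [[0,0,-0.015],[0,0,0],1],
    [[0,0,-0.03],[0,0,0],1],
    [[0,0,-0.035],[0,0,0],1],
    [[0,0,-0.025],[0,0,0],1],
    [[-0.01,-0.006,-0.015],[0,0,0],1],
    [[-0.02,-0.012,0],[0,0,0],1],
    [[-0.03,-0.018,0],[0,0,0],1],
    [[-0.03,-0.018,0],[0,0,0],1],
    [[-0.03,-0.018,0],[0,0,0],1],
    [[-0.03,-0.018,0],[0,0,0],1],
    [[-0.03,-0.018,0],[0,0,0],1]
  ]
}}

```text
t: 50.25
ee_pos: [524.7, -183.3, 130.9]
orientation: [2.28, 2.159, 0.001]
ft_force: [0.8, -1.5, -2.2]
width: 47.2
```

>>> {"op": "carry_out", "data": {
  "rows": [
    [[-0.03,-0.018,0],[0,0,0],1],
    [[-0.03,-0.017,0],[0,0,0],1],
    [[-0.018,-0.01,0],[0,0,0],1],
    [[-0.01,-0.0064,0],[0,0,0],1],
    [[0,0,0.005],[0,0,0],1],
    [[0,0,0.01],[0,0,0],1],
    [[0,0,0.005],[0,0,0],1],
    [[0,0,0],[0,0,0],1],
    [[0,0,0],[0,0,0],1],
    [[0,0,0],[0,0,0],1],
    [[0,0,0],[0,0,0],1],
    [[0,0,0],[0,0,0],1]
  ]
}}

```text
t: 51.25
ee_pos: [469.9, -267.0, 109.7]
orientation: [2.281, 2.16, 0.0]
ft_force: [0.3, -0.5, -1.8]
width: 47.1
```

>>> {"op": "carry_out", "data": {
  "rows": [
    [[0,0,0],[0,0,0],1],
    [[0,0,0],[0,0,0],1],
    [[0,0,0],[0,0,0],1],
    [[0,0,0],[0,0,0],1]
  ]
}}

```text
t: 51.58
ee_pos: [469.5, -267.3, 109.7]
orientation: [2.282, 2.159, 0.0]
ft_force: [0.0, 1.5, -1.4]
width: 46.6
```

Run:
```python
from h import *
o,im,c=snap('w18'); print(o['t'],o['ee_pos'],pose(o)[1],pose(o)[2][:,2].round(4),o['qvel'].round(3)[:3],o['width'])
cv2.imwrite('pics/w18b.png',cv2.resize(im[110:290,230:410,::-1],(540,540),interpolation=cv2.INTER_CUBIC))
```

```text
51.5833 [ 469.52139551 -267.27423231  109.65812946] -0.05512375812431147 [ 1.e-04 -1.e-04 -1.e+00] [0. 0. 0.] 46.60872841422507
```

View pics/w18b.png

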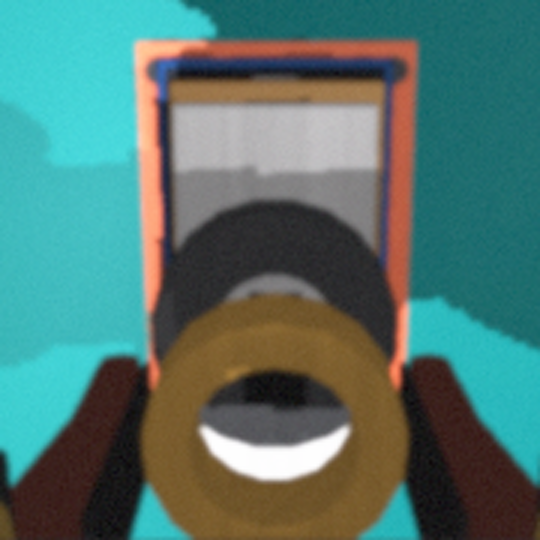

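Brass ring hovers concentric with the post (columns 142–410, bore 200–350, post 246–303 in the crop). Numbers:

Run:
```python
from h import *
im=cv2.cvtColor(cv2.imread('pics/w18.png'),cv2.COLOR_BGR2RGB).astype(float); o=readout.get_obs(); c=cam('wrist',o);p,_,M=pose(o)
S=im[...,0]-im[...,2]; R_=im[...,0]
f=lambda P,z,ax:np.round(fit(c,p,M,P,z,ax),3)
t=lambda u,v,z:((cast(c,[(u,v)],z)-p)@M)[0,:2].round(2)
zb=p[2]-4.2
print('plate far-56.2',f(vedge(S,range(290,355),139,149),41,0)[0]-56.2)
v=176+cross(R_[176:184,300]); print('wide far edge', [ (176+i) for i in range(0)])
print(R_[170:186,321].astype(int), S[200:220,321].astype(int), R_[258:280,321].astype(int))
r=[]
for u in range(316,327): 
  v=202+cross(S[202:217,u]); r.append(v)
v=np.median(r); print('brass far foot',v,t(321,v,zb)[0]-24,'top',t(321,v,zb+20)[0]-24)
v=276-cross(R_[258:277,321][::-1]); print('bore -x foot',v,t(321,v,zb)[0]+15)
v=172+cross(R_[172:184,321]); print('wide far foot z41',v,t(321,v,41)[0]-31)
for r in (250,256): 
  B=S[r]; i=np.where(B[270:372]>40)[0]; a,b=270+i.min()-.5,270+i.max()+.5; print('brass sides',a,b,t(a,r,zb+20)[1],t(b,r,zb+20)[1])
  i=np.where(R_[r,285:360]>150)[0];a,b=285+i.min()-.5,285+i.max()+.5; print('white',a,b)
for r in (190,200):
  i=np.where(R_[r,275:370]<60)[0];a,b=275+i.min()-.5,275+i.max()+.5; print('wide sides',a,b,t(a,r,61)[1],t(b,r,61)[1])
s=R_[240,300:345].astype(int); print(s)
```

```text
plate far-56.2 -1.9650000000000034
wide far edge []
[131 129 131 131 130 121  93  64  46  38  39  45  43  47  45  42] [-3  0 -1 -2  0  3  9 24 49 67 72 73 70 69 71 68 70 76 84 85] [156 225 249 253 254 254 253 253 253 253 249 222 152 114 111 108 109 111
 113 111 110 110]
brass far foot 207.625 -0.9600000000000009 top 4.899999999999999
bore -x foot 269.6928571428571 -1.0700000000000003
wide far foot z41 176.19827586206895 -1.5799999999999983
brass sides 277.5 365.5 -22.41 23.57Traceback (most recent call last):
  File "<stdin>", line 18, in <module>
    return umr_minimum(a, axis, None, out, keepdims, initial, where)
ValueError: zero-size array to reduction operation minimum which has no identity
```

>>> {"op": "carry_out", "data": {
  "rows": [
    [[-0.0007,0,0.004],[0,0,0],1],
    [[0,0,0.01],[0,0,0],1],
    [[0,0,0.012],[0,0,0],1],
    [[0,0,0.008],[0,0,0],1],
    [[0,0,0.004],[0,0,0],1],
    [[0,0,0.002],[0,0,0],1],
    [[0,0,0],[0,0,0],1],
    [[0,0,0],[0,0,0],1],
    [[0,0,0],[0,0,0],1],
    [[0,0,0],[0,0,0],1],
    [[0,0,0],[0,0,0],1],
    [[0,0,0],[0,0,0],1]
  ]
}}

```text
t: 52.63
ee_pos: [469.7, -268.0, 69.9]
orientation: [2.281, 2.159, 0.0]
ft_force: [0.0, -0.2, -2.2]
width: 47.3
```

>>> {"op": "carry_out", "data": {
  "rows": [
    [[0,0,0.001],[0,0,0],1],
    [[0,0,0.001],[0,0,0],1],
    [[0,0,0.0005],[0,0,0],1],
    [[0,0,0.0005],[0,0,0],1],
    [[0,0,0],[0,0,0],1],
    [[0,0,0],[0,0,0],1],
    [[0,0,0],[0,0,0],1]
  ]
}}

```text
t: 53.22
ee_pos: [469.5, -267.9, 66.6]
orientation: [2.282, 2.16, -0.0]
ft_force: [0.2, -0.1, -0.4]
width: 47.0
```

>>> {"op": "carry_out", "data": {
  "rows": [
    [[0,0,0.0005],[0,0,0],1],
    [[0,0,0],[0,0,0],1],
    [[0,0,0],[0,0,0],1],
    [[0,0,0],[0,0,0],1]
  ]
}}

```text
t: 53.55
ee_pos: [469.5, -267.9, 66.1]
orientation: [2.282, 2.16, -0.0]
ft_force: [0.5, -0.5, -1.9]
width: 47.0
```

>>> {"op": "carry_out", "data": {
  "rows": [
    [[0,0,0.0005],[0,0,0],1],
    [[0,0,0],[0,0,0],1],
    [[0,0,0],[0,0,0],1],
    [[0,0,0],[0,0,0],1]
  ]
}}

```text
t: 53.88
ee_pos: [469.5, -267.9, 65.6]
orientation: [-2.282, -2.159, 0.0]
ft_force: [-0.2, -0.1, -1.3]
width: 47.0
```

>>> {"op": "carry_out", "data": {
  "rows": [
    [[0,0,0.0004],[0,0,0],1],
    [[0,0,0],[0,0,0],1],
    [[0,0,0],[0,0,0],1],
    [[0,0,0],[0,0,0],1]
  ]
}}

```text
t: 54.22
ee_pos: [469.5, -267.9, 65.4]
orientation: [2.282, 2.159, 0.0]
ft_force: [-0.4, 0.4, 3.9]
width: 47.3
```

>>> {"op": "carry_out", "data": {
  "rows": [
    [[0,0,0.0004],[0,0,0],1],
    [[0,0,0],[0,0,0],1],
    [[0,0,0],[0,0,0],1],
    [[0,0,0],[0,0,0],1]
  ]
}}

```text
t: 54.55
ee_pos: [469.5, -267.9, 65.4]
orientation: [2.282, 2.159, 0.0]
ft_force: [-2.6, 1.6, 9.1]
width: 47.2
```

Seated at 65.4, as expected (61 + ~4.3). Release and back off.

>>> {"op": "carry_out", "data": {
  "rows": [
    [[0,0,-0.0004],[0,0,0],1],
    [[0,0,0],[0,0,0],0],
    [[0,0,0],[0,0,0],0],
    [[0,0,0],[0,0,0],0],
    [[0,0,-0.005],[0,0,0],0],
    [[0,0,-0.02],[0,0,0],0],
    [[0,0,-0.035],[0,0,0],0],
    [[0,0,-0.035],[0,0,0],0],
    [[0,0,-0.025],[0,0,0],0],
    [[0,0,-0.012],[0,0,0],0],
    [[0,0,0],[0,0,0],0],
    [[0,0,0],[0,0,0],0]
  ]
}}

```text
t: 55.55
ee_pos: [469.7, -268.0, 197.7]
orientation: [2.281, 2.158, 0.001]
ft_force: [-0.5, -0.2, -0.6]
width: 87.7
```

>>> {"op": "carry_out", "data": {
  "rows": [
    [[0,0,0],[0,0,0],0],
    [[0,0,0],[0,0,0],0],
    [[0,0,0],[0,0,0],0],
    [[0,0,0],[0,0,0],0],
    [[0,0,0],[0,0,0],0],
    [[0,0,0],[0,0,0],0]
  ]
}}

```text
t: 56.05
ee_pos: [469.3, -267.8, 196.7]
orientation: [-2.281, -2.159, 0.0]
ft_force: [0.2, -0.4, -0.2]
width: 88.0
```

Run:
```python
from h import *
o,im,c=snap('w19'); print(o['t'],o['ee_pos'],pose(o)[2][:,2].round(4),o['qvel'].round(3)[:3])
cv2.imwrite('pics/w19b.png',cv2.resize(im[90:270,230:410,::-1],(540,540),interpolation=cv2.INTER_CUBIC))
s=imaging.get_image('side'); cv2.imwrite('pics/s19.png',s[...,::-1]);cv2.imwrite('pics/s19b.png',cv2.resize(s[200:380,220:420,::-1],(600,540),interpolation=cv2.INTER_CUBIC))
p,_,M=pose(o); im=im.astype(float)
t=lambda u,v,z:((cast(c,[(u,v)],z)-p)@M)[0,:2].round(2)
S=im[...,0]-im[...,2]
f=lambda P,z,ax:np.round(fit(c,p,M,P,z,ax),3)
b=blobs((S>45)&(np.indices(S.shape)[0]>150)&(np.indices(S.shape)[0]<230)&(abs(np.indices(S.shape)[1]-322)<27),100)
for a,cc,m in b: print(a,cc,cv2.boundingRect(m))
```

```text
56.05 [ 469.33721822 -267.81196484  196.72156724] [-7.e-04  4.e-04 -1.e+00] [-0.002 -0.003 -0.   ]
1373 [321.6 196.5] (297, 171, 50, 50)
```

View pics/w19b.png

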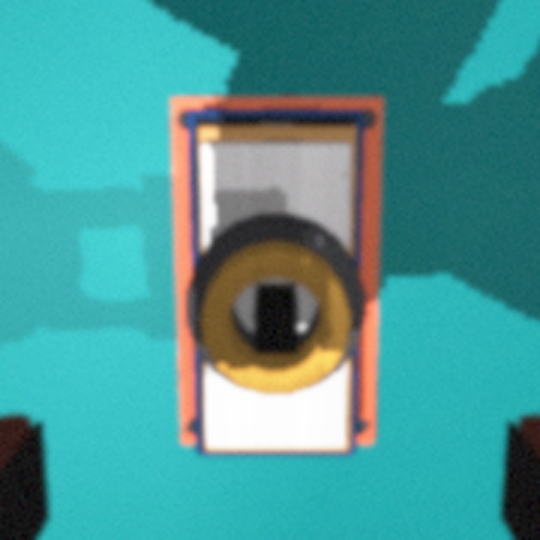

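View pics/s19.png

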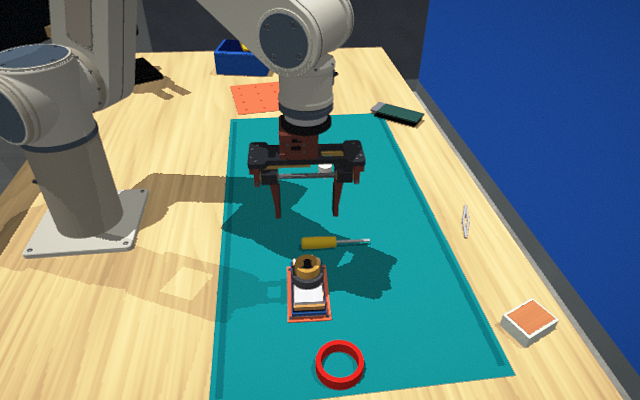

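Crop shows brass (198–353) and dark ring (188–363) concentric on the post, plate and cork margins even; the side view shows the stack upright with the gripper clear. Last numeric check, then hand in.

Run:
```python
from h import *
im=cv2.cvtColor(cv2.imread('pics/w19.png'),cv2.COLOR_BGR2RGB).astype(float); o=readout.get_obs(); c=cam('wrist',o);p,_,M=pose(o)
S=im[...,0]-im[...,2];R_=im[...,0]
t=lambda u,v,z:((cast(c,[(u,v)],z)-p)@M)[0,:2].round(2)
f=lambda P,z,ax:np.round(fit(c,p,M,P,z,ax),3)
print('plate far-56.2',f(vedge(S,range(302,343),131,142),41,0)[0]-56.2,'cork far-61',f(vedge(R_,range(302,343),127,135),33,0)[0]-61)
v=np.median([157+cross(R_[157:167,u]) for u in range(317,327)]); print('wide far foot-31',t(321,v,41)[0]-31)
v=np.median([225-cross(S[213:226,u][::-1]) for u in range(317,327)]); print('brass near+24',t(321,v,81)[0]+24)
v=np.median([166+cross(S[166:176,u]) for u in range(317,327)]); print('brass far foot-24',t(321,v,61)[0]-24)
r=195; i=np.where(S[r,285:360]>45)[0]; print(285+i.min()-.5,285+i.max()+.5)
i=np.where(S[200,296:348]>45)[0]; a,b=296+i.min()-.5,296+i.max()+.5; print('brass y',(t(a,200,81)+t(b,200,81))[1]/2,t(b,200,81)[1]-t(a,200,81)[1])
i=np.where(R_[195,311:334]<60)[0]; a,b=311+i.min()-.5,311+i.max()+.5; print('post y',(t(a,195,83)+t(b,195,83))[1]/2)
top=imaging.get_image('top'); H=hsv(top); c=cam('top')
teal=(abs(H[...,0].astype(int)-90)<10)&(H[...,1]>120); k=np.zeros_like(teal);k[122:276,157:485]=1
for a,cc,m in blobs(~teal&k,100): print(a,cc)
```

```text
plate far-56.2 -1.5990000000000038 cork far-61 -1.3170000000000002
wide far foot-31 -1.2899999999999991
brass near+24 1.3999999999999986
brass far foot-24 -1.0399999999999991
288.5 355.5
brass y 1.1449999999999996 46.51
post y 0.665
7089 [448.9 223. ]
337 [369.8 203.4]
610 [165.6 199.8]
185 [270.  190.5]
```

Run:
```python
from h import *
im=cv2.cvtColor(cv2.imread('pics/w19.png'),cv2.COLOR_BGR2RGB).astype(int); o=readout.get_obs(); c=cam('wrist',o);p,_,M=pose(o)
print(im[164:178,320].tolist()); print(im[212:228,320].tolist())
t=lambda u,v,z:((cast(c,[(u,v)],z)-p)@M)[0,:2].round(2)
for v in (219,220,221,222): print(v,t(320,v,81)[0]+24,'wide near(z61)+31',t(320,v,61)[0]+31)
for v in (169,170,171): print(v,t(320,v,61)[0]-24)
for u in (320,): print(im[180:212,u,0].tolist())
print(t(320,206.6,83)[0]+7,t(320,206.6,89)[0]+4.5)
```

```text
[[43, 42, 41], [41, 42, 42], [38, 41, 42], [43, 41, 43], [43, 41, 42], [56, 47, 43], [75, 61, 38], [96, 75, 38], [108, 82, 42], [115, 87, 43], [123, 94, 44], [129, 98, 48], [126, 94, 45], [127, 96, 47]]
[[132, 98, 44], [190, 144, 69], [232, 182, 86], [245, 201, 94], [247, 207, 98], [246, 203, 94], [243, 198, 93], [242, 199, 104], [236, 201, 134], [240, 226, 201], [249, 247, 244], [253, 252, 252], [253, 253, 253], [253, 253, 253], [253, 253, 253], [253, 253, 253]]
219 2.84 wide near(z61)+31 3.16
220 1.8200000000000003 wide near(z61)+31 2.0700000000000003
221 0.8000000000000007 wide near(z61)+31 0.9800000000000004
222 -0.21999999999999886 wide near(z61)+31 -0.10999999999999943
169 0.28000000000000114
170 -0.7199999999999989
171 -1.7199999999999989
[122, 118, 117, 109, 84, 46, 21, 24, 25, 13, 14, 20, 11, 19, 21, 24, 18, 17, 18, 20, 21, 20, 5, 18, 8, 18, 28, 57, 85, 100, 105, 111]
-1.1199999999999992 -1.88
```

```bash
python3 -c "
from workcell import close_job,readout
print(readout.get_obs()['t']); print(close_job())"
```

```text
56.2
the job is handed in; nothing more can be done
None
```

The pressing stack is built in the order asked: phone, cork pad, plate with its post up, wide steel ring, then the brass ring. I let go of each piece before fetching the next, and handed in at 56 s. I regripped and re-centred the phone and the cork once each after checking them.

- **Stack position:** the wrist pictures put each piece within about 0.5 mm of the one below. The phone's final offset on the bed was 0.4 mm, and no visible twist showed.
- **Forces:** the highest force reading was 17.5 N, when re-seating the phone. Every other set-down read 10 N or less.
- **Bystanders:** the last top view shows the bowl, jar and screwdriver where they were at the start. The tape roll merged with the stack in that colour mask, so I only saw it by eye, in place in the side picture.
- **Check that disagreed:** the brass ring's near and far edges gave centres 2.4 mm apart. Its measured width also came out 1.5 mm under the 48 mm given. I put this down to edge blur. Its far edge lay within 0.3 mm of the wide ring's centre, and the hover check before lowering also had it concentric, so I left it.

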